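Sort the stones off the lapidary bench mat

TASK

Clear the stones off the grey mat: lay each rough piece flat on the felt in the tray of its own stone (amber nugget, larimar chunk, jet stick), and set the two polished balls into the free cups of the ball rack, each in the cup of its size, the large amber ball in the big cup and the small larimar ball in the small one. Set everything down without dropping it, and leave the black ball sitting in its cup.

Things in the scene. Friction and masses are not known exactly. Their poses are not given: they have to be found in the camera images.
- amber_ball: the larger loose polished ball, orange amber, starting on the grey mat, 44 mm across, rolls if knocked. Origin: the ball's middle (its axes mean nothing). The grey mat under the loose stones is 3 mm thick
- larimar_ball: the smaller loose polished ball, sky-blue and white larimar, starting on the grey mat, 32 mm across, rolls if knocked. Origin: the ball's middle (its axes mean nothing)
- amber_nugget: rough amber nugget, orange, 42 mm (x) by 34 mm (y) by 28 mm high, flats on all six sides and broken corners, starting on the grey mat. Origin: its middle; z up
- larimar_chunk: rough larimar chunk, sky-blue and white, 50 mm (x) by 36 mm (y) by 22 mm high, flats on all six sides and broken corners, starting on the grey mat. Origin: its middle; z up
- jet_stick: black jet stick, 80 mm long (x) by 18 mm wide (y) by 16 mm high, starting on the grey mat. Origin: its middle; z up
- amber_tray: The amber tray: fixed dark wood tray: golden yellow felt in its main bay, orange amber chips fill its narrow back bay (+x side). Origin: middle of the main bay, at bench height. Main bay inside 72 mm (x) by 96 mm (y), felt 7 mm and wall tops 30 mm above the origin, walls 5 mm thick; whole tray x -41..71, y -53..53 mm. +x points away from the robot, turned up to 15 degrees
- larimar_tray: The larimar tray: fixed dark wood tray: light blue felt in its main bay, blue larimar chips fill its narrow back bay (+x side). Origin: middle of the main bay, at bench height. Main bay inside 72 mm (x) by 96 mm (y), felt 7 mm and wall tops 30 mm above the origin, walls 5 mm thick; whole tray x -41..71, y -53..53 mm. +x points away from the robot, turned up to 15 degrees
- jet_tray: The jet tray: fixed dark wood tray: near-black felt in its main bay, black jet chips fill its narrow back bay (+x side). Origin: middle of the main bay, at bench height. Main bay inside 72 mm (x) by 96 mm (y), felt 7 mm and wall tops 30 mm above the origin, walls 5 mm thick; whole tray x -41..71, y -53..53 mm. +x points away from the robot, turned up to 15 degrees
- ball_rack: fixed pale wood block 60 (x) by 186 (y) by 22 mm high with three round cups 8 mm deep along its y axis: big (mouth 29 mm) at y +60, medium (24 mm, holds the jet ball) at 0, small (19 mm) at -60 mm. Origin: middle of its underside, at bench height. Balls rest on the cup rims: seated middle 39 mm (big), 35 mm (small) above the origin. +x away from the robot, turned up to 15 degrees
- jet_ball: black polished jet ball, already sitting in the middle cup of the rack, where it is to stay, 38 mm across, rolls if knocked. Origin: the ball's middle (its axes mean nothing)

How it is judged (in metres and radians):
At the end, for the whole second after the job is handed in: Rough pieces flat on the felt in their own stone's main bay (middle within 30 mm in x, 42 mm in y of the bay's, 4 mm in height); amber ball in the big cup, larimar ball in the small, jet ball in the medium (6 mm in x and y, 4 mm in height); all released and at rest (x of larimar_ball in the frame of ball_rack between -0.006 and 0.006 m and y of larimar_ball in the frame of ball_rack between -0.066 and -0.054 m and z of larimar_ball in the frame of ball_rack between 0.03087 and 0.03887 m and x of jet_ball in the frame of ball_rack between -0.006 and 0.006 m and y of jet_ball in the frame of ball_rack between -0.006 and 0.006 m and z of jet_ball in the frame of ball_rack between 0.03273 and 0.04073 m and x of amber_ball in the frame of ball_rack between -0.006 and 0.006 m and y of amber_ball in the frame of ball_rack between 0.054 and 0.066 m and z of amber_ball in the frame of ball_rack between 0.03455 and 0.04255 m and x of amber_nugget in the frame of amber_tray between -0.03 and 0.03 m and y of amber_nugget in the frame of amber_tray between -0.042 and 0.042 m and z of amber_nugget in the frame of amber_tray between 0.017 and 0.025 m and x of larimar_chunk in the frame of larimar_tray between -0.03 and 0.03 m and y of larimar_chunk in the frame of larimar_tray between -0.042 and 0.042 m and z of larimar_chunk in the frame of larimar_tray between 0.014 and 0.022 m and x of jet_stick in the frame of jet_tray between -0.03 and 0.03 m and y of jet_stick in the frame of jet_tray between -0.042 and 0.042 m and z of jet_stick in the frame of jet_tray between 0.011 and 0.019 m and linear speed of each of amber_ball, larimar_ball, amber_nugget, larimar_chunk, jet_stick, jet_ball below 0.02 m/s and angular speed of each of amber_ball, larimar_ball, amber_nugget, larimar_chunk, jet_stick, jet_ball below 0.3 rad/s); the robot touches nothing.
It fails at once if a loose stone is dropped or thrown (moves faster than 0.8 m/s with no finger on it) ((linear speed of amber_ball above 0.8 m/s and contact force between the fingers and amber_ball below 0.05 N) or (linear speed of larimar_ball above 0.8 m/s and contact force between the fingers and larimar_ball below 0.05 N) or (linear speed of amber_nugget above 0.8 m/s and contact force between the fingers and amber_nugget below 0.05 N) or (linear speed of larimar_chunk above 0.8 m/s and contact force between the fingers and larimar_chunk below 0.05 N) or (linear speed of jet_stick above 0.8 m/s and contact force between the fingers and jet_stick below 0.05 N)).
It fails at once if the jet ball is knocked out of its cup (more than 15 mm from where it sat) (distance of jet_ball from where it was at the start of the episode above 0.015 m).
It also fails if it takes over 115 s, if anything falls off the work surface, if the arm or the gripper's body presses on something with over 40 N, if the wrist force passes 120 N, or if a joint passes its speed limit or range.

ROBOT

A 6-joint arm with a two-finger parallel gripper is mounted at the origin on the work surface. World frame = base frame: x ahead of the robot, y to its left, z up, the work surface at z = 0. Lengths are in mm, angles in degrees, forces in N, time in s.
With the tool pointing down it reaches from about 325 to 1000 mm from the base axis. Payload 5.1 kg.
Tool frame: the origin (TCP) lies at the very end of the fingers, on their centre line; the grasp point (between the pads) lies 19 mm behind it; z points along the fingers, y is the line along which they close (so a half turn about z gives the same grasp; the last joint's range is limited). The gripper opens to 85 mm and grips with 20 to 120 N. Pads are 22 mm wide; open, the fingers measure 114 mm over their backs; the gripper's body (76 mm by 85 mm) begins 54 mm behind the grasp point. The pads swing forward as they close: fully open they stand 13 mm farther back than shut.
Start: joints at [-77.097, 7.093, 94.555, -0, 78.352, -4.733], TCP at [196.893, -619.449, 204.222] pointing down, gripper open.
Joint ranges: [-149.61, 149.61], [-58.7, 133.49], [1.44, 155.28], [-77.14, 257.14], [18.33, 153.61], [-166.67, 166.67]. Speed limits (degrees/s): [147.25, 147.25, 180, 180, 180, 180].

INTERFACE

Orientations are given as a 3x3 rotation matrix whose columns are the frame's x, y, z axes.
In Python, from plant import env, optics gives the robot as it stands. The module is installed in compiled form; this text tells all that it offers.
- The arm moves only by the tool apply_moves, never from a script. Its argument "commands" is a list of rows, each an object with "xyz": the shift along the world's x, y, z each as a share of 30 mm, from -1 to 1, a list of three; "dr": the turn, a rotation vector about the world's x, y, z each as a share of 0.1 rad, from -1 to 1, a list of three; "hand": the opening, from -1 (shut) to 1 (fully open), so that 0 is half open. In form: [{"xyz": [dx, dy, dz], "dr": [ax, ay, az], "hand": hand}, ...]. A call has 1 to 5 rows; each row shifts and turns the commanded pose from where the row before left it; what a row does not reach is not made up. A row lasts 1/10 s, in which the tool goes at most 50 mm and 8.59 degrees, less where a joint would pass 70% of its speed; a pose out of reach is approached as far as the arm can. A call with a number of a shift or a turn outside -1 to 1 is refused whole. A call with a gripper value outside its range is refused whole. The fingers move at their own pace and stop on an object; the grip force is fixed at half the most. Time passes only in rows, so rows that do not move let the fingers close. It gives the time, the measured TCP pose, the force, the opening and the grip force at its end, in the units of the state.
- env.read_state(): the state, without advancing time (a new reading comes with each control period).
- optics.get_image(name): name is "scene" or "top" or "wrist"; returns a dict with "pixels" (400x640x3 uint8, blue, green, red), "fx", "fy", "cx", "cy" (pixels), "rvec" (rotation vector, rad) and "tvec" (3), from world to camera coordinates, as OpenCV has them; the wrist camera has in their place "mount" (4x4, takes a point from camera to tool coordinates, whose origin is the TCP and whose axes are the flange's). Camera axes: x right, y down, z forward; pixel columns grow to the right and rows downward; lengths in mm; the calibration is good to about 2 mm. The wrist camera is an equidistant fisheye: a pixel r from the principal point sees the ray r / f radians off the axis. A picture is of the moment at which its call begins: read the wrist's pose just before it. There is no depth.
- env.close_job(): hands the job in; it is judged then, once.
The state is a dict: "time": time; "joint_pos": joint angles; "qd": joint speeds; "joint_efforts": joint torques, N m; "eef_pos": TCP position; "eef_rot": TCP orientation; "force": force on the tool from outside, world axes, zero at the start; "ft_torque": the same for the moment, N m; "gripper_width": finger opening in mm; "gripper_force": force on a finger pad.
Only numpy, scipy, OpenCV 4.12 (cv2) and the standard library are available. Lean on these libraries where they do the work, as an engineer would, in place of code of your own. Each camera call takes 0.05 s, during which the arm holds its last target. There are 200 camera calls.

## Working session

There is one attempt and no reset: what is moved stays moved. The work goes in short steps, Python scripts to look and compute and a tool call to move; the robot and the scene stay as the last step left them, time stands still between calls to the robot, and variables do not carry over. Pictures are saved under pics/ and viewed, at most 14 in all, crops included, and the job is handed in when it is done.

Besides the shell and the picture viewer there is one more tool, called in YAML: its name, and indented under it one key for each argument. apply_moves: Moves the arm, as the interface text tells. Its arguments: {"type":"object","properties":{"commands":{"type":"array"}},"required":["commands"]}

```bash
mkdir -p pics; python3 - <<'E'
from plant import env, optics
import cv2, pickle
s=env.read_state(); print(s['time'],s['eef_pos'],s['eef_rot'],s['gripper_width'])
d={}
for n in ("top","scene","wrist"):
    i=optics.get_image(n); d[n]=i; cv2.imwrite(f"pics/{n}0.png",i['pixels'])
    print(n,{k:v for k,v in i.items() if k!='pixels'})
E
```

```text
0.0 [ 196.72338156 -618.82199798  202.93901571] [[ 9.53004922e-01  3.02954404e-01 -4.97542433e-04]
 [ 3.02954783e-01 -9.53002826e-01  2.00344533e-03]
 [ 1.32793242e-04 -2.06002612e-03 -9.99997869e-01]] 85.23115636439928
top {'fx': 516.681270785733, 'fy': 516.681270785733, 'cx': 328.9849814114995, 'cy': 202.81606254106336, 'rvec': array([ 2.1373033 , -2.08532666,  0.20758383]), 'tvec': array([ -11.17868363,  509.58195921, 1085.8457413 ])}
scene {'fx': 518.5728961613031, 'fy': 518.5728961613031, 'cx': 331.2958671718115, 'cy': 201.2464386790922, 'rvec': array([ 2.15011573,  1.56154372, -0.42978245]), 'tvec': array([-150.42307302, -386.25701213, 1517.10759971])}
wrist {'fx': 309.70691628693146, 'fy': 309.70691628693146, 'cx': 313.3952759139395, 'cy': 200.21378118384686, 'mount': array([[-1.30688607e-03, -9.62460517e-01, -2.71418579e-01,
         6.93106282e+01],
       [ 9.99999144e-01, -1.24133823e-03, -4.13184369e-04,
        -1.03584780e+00],
       [ 6.07513820e-05, -2.71418886e-01,  9.62461316e-01,
        -1.70602175e+02],
       [ 0.00000000e+00,  0.00000000e+00,  0.00000000e+00,
         1.00000000e+00]])}
```

View pics/top0.png

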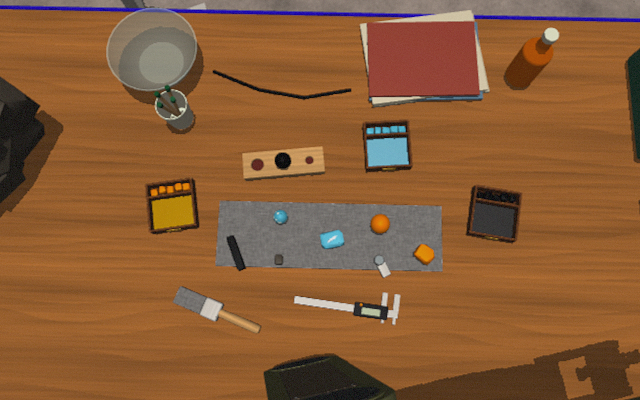

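View pics/scene0.png

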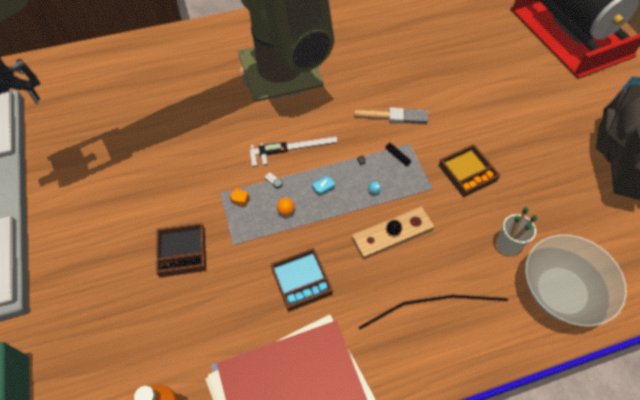

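The top view shows the amber ball at (380,224), larimar ball at (281,216), nugget at (425,254), chunk at (332,239) and stick at (236,253). The amber, larimar and jet trays are at (172,206), (388,152) and (494,215). The rack is at (284,163), big cup on the left. Next I measure these by colour and ray casting.

```bash
cat > h.py <<'E'
import numpy as np, cv2
from plant import env, optics
def ray(im,uv,s=None):
    """pixels Nx2 -> origin, dirs in world"""
    uv=np.atleast_2d(np.float64(uv))
    x=(uv-[im['cx'],im['cy']])/[im['fx'],im['fy']]
    if 'mount' in im:
        r=np.linalg.norm(x,axis=1,keepdims=True); k=np.where(r>1e-9,np.sin(r)/np.maximum(r,1e-9),1)
        d=np.hstack([x*k,np.cos(r)]); M=im['mount']; R=np.array(s['eef_rot'])
        return np.array(s['eef_pos'])+R@M[:3,3], d@(R@M[:3,:3]).T
    R=cv2.Rodrigues(im['rvec'])[0]; d=np.hstack([x,np.ones((len(x),1))])
    return -R.T@im['tvec'], d@R
def onplane(im,uv,z,s=None):
    o,d=ray(im,uv,s); return (o+d*((z-o[2])/d[:,2:]))[:,:2]
RNG=dict(amber=((5,150,150),(16,255,255)),yellow=((17,150,80),(30,255,255)),blue=((90,70,120),(110,255,255)),
         pale=((8,60,150),(22,150,255)),dark=((0,0,0),(180,255,48)))
def blobs(im,col,box=None,amin=30,px=None):
    p=im['pixels'] if px is None else px
    m=cv2.inRange(cv2.cvtColor(p,cv2.COLOR_BGR2HSV),*map(np.array,RNG[col]))
    if box: b=np.zeros_like(m); x0,y0,x1,y1=box; b[y0:y1,x0:x1]=m[y0:y1,x0:x1]; m=b
    m=cv2.morphologyEx(m,cv2.MORPH_CLOSE,np.ones((3,3)))
    cs=cv2.findContours(m,cv2.RETR_EXTERNAL,cv2.CHAIN_APPROX_NONE)[0]
    return sorted([c[:,0] for c in cs if cv2.contourArea(c)>=amin],key=lambda c:-cv2.contourArea(c))
def cen(c):
    m=cv2.moments(c.reshape(-1,1,2)); return [m['m10']/m['m00'],m['m01']/m['m00']]
def rect(im,c,z,s=None):
    w=onplane(im,c,z,s).astype(np.float32); r=cv2.minAreaRect(w)
    p=cv2.boxPoints(r); e=p[1]-p[0]; f=p[2]-p[1]
    if np.linalg.norm(f)>np.linalg.norm(e): e,f=f,e
    a=np.degrees(np.arctan2(e[1],e[0])); a=(a+90)%180-90
    return np.round(r[0],1),round(float(np.linalg.norm(e)),1),round(float(np.linalg.norm(f)),1),round(float(a),1)
E
python3 - <<'E'
from h import *
im=optics.get_image("top")
for n,col,box,z in [("amber_ball","amber",(365,208,396,240),25),("lar_ball","blue",(268,205,294,228),19),
 ("nugget","amber",(408,238,442,270),17),("chunk","blue",(312,222,352,256),14),("stick","dark",(222,230,252,275),11),
 ("amber_felt","yellow",(140,170,205,240),7),("lar_felt","blue",(360,134,415,175),7),("jet_tray","dark",(460,180,525,245),25),
 ("lar_tray_dark","dark",(355,115,420,175),28),
 ("rack","pale",(235,140,332,188),22),("jet_ball","dark",(270,148,296,174),35)]:
    b=blobs(im,col,box)
    for c in b[:1]:
        print(n,len(b),np.round(cen(c),1),'cen',np.round(onplane(im,[cen(c)],z)[0],1),'rect c,L,W,ang(long)',rect(im,c,z))
o,_=ray(im,[[0,0]]);print(o)
# cups
p=cv2.cvtColor(im['pixels'],cv2.COLOR_BGR2HSV); print(p[164,257],p[160,309],p[215,494],p[163,240:250].tolist())
cv2.imwrite("pics/topc.png",cv2.resize(im['pixels'][110:280,140:530],None,fx=2,fy=2,interpolation=cv2.INTER_CUBIC))
E
```

```text
amber_ball 1 [380.  222.5] cen [ 473.  -113.7] rect c,L,W,ang(long) (array([ 473.1, -113.6]), 38.6, 35.8, 0.5)
lar_ball 1 [279.9 215.5] cen [484.6 111.6] rect c,L,W,ang(long) (array([484.6, 111.5]), 27.3, 25.2, -88.6)
chunk 1 [331.6 238.8] cen [435.3  -6.1] rect c,L,W,ang(long) (array([435.3,  -6.1]), 51.1, 35.9, -77.2)
stick 1 [235.5 252.7] cen [399.1 208.3] rect c,L,W,ang(long) (array([399.4, 208.5]), 80.1, 17.8, 23.3)
amber_felt 1 [172.3 212.8] cen [487.1 359. ] rect c,L,W,ang(long) (array([484.7, 358.5]), 93.1, 77.8, -80.0)
lar_felt 1 [387.  151.4] cen [ 644.9 -130.7] rect c,L,W,ang(long) (array([ 645.4, -130.8]), 93.8, 65.1, -85.5)
jet_tray 1 [495.3 202.2] cen [ 525.6 -372.8] rect c,L,W,ang(long) (array([ 498.6, -366. ]), 110.8, 106.7, -8.7)
lar_tray_dark 2 [384.5 124.6] cen [ 703.  -122.5] rect c,L,W,ang(long) (array([ 703.1, -126.5]), 93.6, 21.7, 85.3)
rack 1 [282.8 161.8] cen [609.6 110.2] rect c,L,W,ang(long) (array([610. , 110.1]), 186.5, 60.5, -83.4)
jet_ball 1 [282.3 160.3] cen [609.4 110.2] rect c,L,W,ang(long) (array([609.4, 109.9]), 36.1, 33.6, 27.8)
[ 280.52363978   -9.34130593 1166.22422268]
[  4 145  97] [  6 164  95] [135   9  57] [[14, 179, 154], [13, 179, 155], [14, 161, 166], [16, 142, 188], [17, 138, 200], [16, 136, 199], [16, 138, 201], [16, 133, 202], [15, 138, 204], [16, 137, 205]]
```

View pics/topc.png

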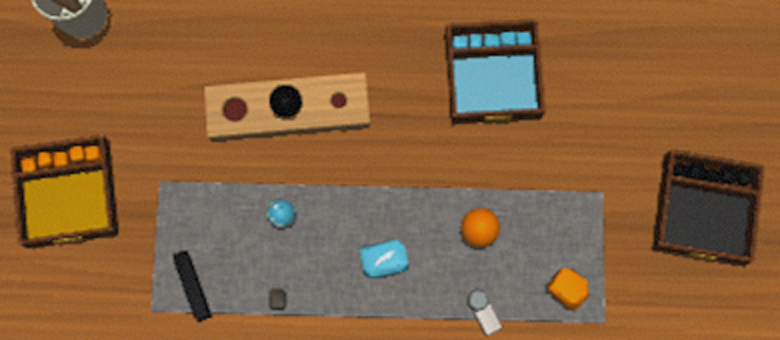

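The crop confirms the layout: in crop pixels the rack cups are big (235,109), jet ball (286,101) and small (339,100), and the stick, chunk and nugget are easy to tell apart. The amber and jet felt masks need redoing.

```bash
python3 - <<'E'
from h import *
im=optics.get_image("top"); 
hsv=cv2.cvtColor(im['pixels'],cv2.COLOR_BGR2HSV); print(hsv[254,424],hsv[210,172],hsv[188,172],hsv[222,380],hsv[230,494],hsv[207,478])
RNG['or']=((0,170,140),(21,255,255)); RNG['yel']=((20,150,80),(32,255,255)); RNG['felt']=((0,0,35),(180,60,90))
for n,col,box,z in [("amber_ball","or",(360,205,400,244),25),("nugget","or",(408,238,442,270),17),
 ("amber_felt","yel",(140,170,205,240),7),("jet_felt","felt",(465,185,525,245),7)]:
    for c in blobs(im,col,box)[:2]:
        print(n,np.round(cen(c),1),np.round(onplane(im,[cen(c)],z)[0],1),rect(im,c,z))
E
```

```text
[ 18 243 219] [ 22 236 183] [ 16 242 202] [ 19 243 220] [20 12 62] [40 12 62]
amber_ball [380.  222.7] [ 472.5 -113.5] (array([ 472.6, -113. ]), 39.4, 38.7, 46.1)
nugget [424.5 253.1] [ 407.9 -213.6] (array([ 407.7, -214.6]), 39.7, 33.5, 53.8)
amber_felt [172.2 212.3] [488.2 359.3] (array([484.9, 359. ]), 92.0, 77.4, -80.1)
jet_felt [493.4 219.6] [ 489.  -372.5] (array([ 489.4, -372.6]), 90.0, 66.9, 81.1)
```

apply_moves:
  commands:
    - {"xyz": [0.47, 0.9, -0.18], "dr": [0, 0, 0.42], "hand": 0.6}
    - {"xyz": [0.47, 0.9, -0.18], "dr": [0, 0, 0.42], "hand": 0.6}
    - {"xyz": [0.47, 0.9, -0.18], "dr": [0, 0, 0.42], "hand": 0.6}
    - {"xyz": [0.47, 0.9, -0.18], "dr": [0, 0, 0.42], "hand": 0.6}
    - {"xyz": [0.47, 0.9, -0.18], "dr": [0, 0, 0.42], "hand": 0.6}

```text
time: 0.75
eef_pos: [267.8, -483.3, 176.9]
eef_rot: [[0.868, 0.496, 0.0], [0.496, -0.868, 0.0], [0.0, -0.0, -1.0]]
force: [0.2, 0.0, 1.1]
gripper_width: 68.6
gripper_force: 0.0
```

apply_moves:
  commands:
    - {"xyz": [0.47, 0.9, -0.18], "dr": [0, 0, 0.42], "hand": 0.6}
    - {"xyz": [0.47, 0.9, -0.18], "dr": [0, 0, 0.42], "hand": 0.6}
    - {"xyz": [0.47, 0.9, -0.18], "dr": [0, 0, 0.42], "hand": 0.6}
    - {"xyz": [0.47, 0.9, -0.18], "dr": [0, 0, 0.42], "hand": 0.6}
    - {"xyz": [0.47, 0.9, -0.18], "dr": [0, 0, 0.42], "hand": 0.6}

```text
time: 1.25
eef_pos: [338.3, -348.3, 150.0]
eef_rot: [[0.746, 0.666, 0.0], [0.666, -0.746, -0.0], [0.0, 0.0, -1.0]]
force: [0.9, 1.1, -0.7]
gripper_width: 67.9
gripper_force: 0.0
```

apply_moves:
  commands:
    - {"xyz": [0.47, 0.9, -0.18], "dr": [0, 0, 0.42], "hand": 0.6}
    - {"xyz": [0.47, 0.9, -0.18], "dr": [0, 0, 0.42], "hand": 0.6}
    - {"xyz": [0.47, 0.9, -0.18], "dr": [0, 0, 0.42], "hand": 0.6}
    - {"xyz": [0.47, 0.9, -0.18], "dr": [0, 0, 0.42], "hand": 0.6}
    - {"xyz": [0.47, 0.9, -0.18], "dr": [0, 0, 0.42], "hand": 0.6}

```text
time: 1.75
eef_pos: [408.8, -213.3, 123.1]
eef_rot: [[0.59, 0.807, 0.0], [0.807, -0.59, -0.0], [0.0, 0.0, -1.0]]
force: [1.0, -0.7, -0.8]
gripper_width: 68.2
gripper_force: 0.0
```

```bash
cat >> h.py <<'E'
RNG['or']=((0,170,110),(21,255,255)); RNG['felt']=((0,0,35),(180,60,90)); RNG['yel']=((20,150,80),(32,255,255))
def look(col,z,save=None,amin=300,n=3):
    s=env.read_state(); im=optics.get_image("wrist")
    if save: cv2.imwrite(f"pics/{save}.png",im['pixels'])
    print('t',s['time'],'tcp',np.round(s['eef_pos'],1),'yaw',np.round(np.degrees(np.arctan2(s['eef_rot'][1][0],s['eef_rot'][0][0])),1),'w',s['gripper_width'])
    for c in blobs(im,col,None,amin)[:n]:
        print(np.round(cen(c)),'cen',np.round(onplane(im,[cen(c)],z,s)[0],1),'rect',rect(im,c,z,s))
    return im,s
E
python3 -c "
from h import *
look('or',17,'w1')"
```

```text
t 1.75 tcp [ 408.8 -213.3  123.1] yaw 53.8 w 68.20033015770919
[475. 179.] cen [ 547.  -297.7] rect (array([ 623.5, -429.3]), 701.4, 490.9, -55.1)
[90. 82.] cen [289.1  25.2] rect (array([249.4,  55.7]), 412.3, 215.8, -54.5)
[ 97. 292.] cen [ 105.4 -153.5] rect (array([  24.8, -121.7]), 558.6, 171.7, -1.8)
```

View pics/w1.png

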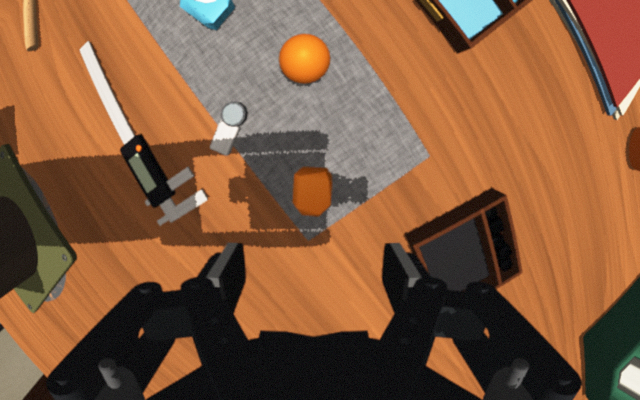

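The nugget sits square to the fingers at about (312,191), and the amber ball is at (304,59).

```bash
python3 -c "
from h import *
s=env.read_state(); im=optics.get_image('wrist')
h=cv2.cvtColor(im['pixels'],cv2.COLOR_BGR2HSV); print(h[190,312],h[59,304],h[70,304],h[120,520])
RNG['sat']=((0,225,60),(30,255,255))
for box,z in [((285,160,340,222),17),((270,25,340,95),25)]:
  for c in blobs(im,'sat',box)[:1]: print(cen(c),cv2.boundingRect(c),onplane(im,[cen(c)],z,s),rect(im,c,z,s))
print(onplane(im,[[312,191]],17,s),onplane(im,[[304,59]],25,s))
"
```

```text
[ 13 209 177] [ 20 194 251] [ 16 213 249] [ 12 169 198]
[313.130303030303, 209.160101010101] (296, 197, 35, 23) [[ 399.10211966 -222.32885428]] (array([ 399.5, -221. ]), 31.8, 20.8, -41.0)
[301.11369509043925, 78.68087855297156] (283, 55, 37, 31) [[ 460.33291513 -120.93125737]] (array([ 460.6, -115.7]), 38.2, 15.7, -68.9)
[[ 408.52218349 -207.63167775]] [[ 472.55396466 -108.2992176 ]]
```

```bash
python3 -c "
from h import *
im=optics.get_image('scene')
RNG['o2']=((0,190,120),(24,255,255))
for n,col,box,z in [('nug','o2',(222,183,258,212),17),('aball','o2',(270,192,304,222),25),('lball','blue',(362,178,390,198),19),('chunk','blue',(308,172,340,198),14)]:
  for c in blobs(im,col,box)[:1]: print(n,cen(c),cv2.boundingRect(c),onplane(im,[cen(c)],z),rect(im,c,z))
t=optics.get_image('top'); w=optics.get_image('wrist'); s=env.read_state()
# mat corner: wrist (428,155) ; top right corners
print('wrist mat corner',onplane(w,[[428,155]],3,s),'top',onplane(t,[[442,206]],3))
print('jet tray corner TL wrist',onplane(w,[[499,192],[407,236]],30,s))
g=cv2.resize(t['pixels'][190:285,350:530],None,fx=4,fy=4,interpolation=cv2.INTER_CUBIC); cv2.imwrite('pics/g.png',g)
"
```

```text
nug [238.77566137566137, 195.81058201058198] (231, 188, 17, 15) [[ 402.52101175 -212.01285617]] (array([ 403.2, -211.7]), 41.0, 34.3, 47.1)
aball [285.2877094972067, 206.4608938547486] (278, 199, 16, 16) [[ 471.37728244 -112.83552528]] (array([ 471.4, -112.5]), 41.9, 36.3, -17.8)
lball [374.4335154826958, 187.02003642987248] (369, 182, 12, 11) [[481.19584819 112.38365994]] (array([481.1, 112.5]), 29.5, 27.7, -17.8)
chunk [323.0643528561099, 184.33405639913232] (312, 177, 23, 17) [[431.62990941  -5.12300357]] (array([431.3,  -5.2]), 53.9, 37.2, -76.6)
wrist mat corner [[ 519.29698757 -253.9615458 ]] top [[ 518.56173572 -257.46176225]]
jet tray corner TL wrist [[ 559.81884975 -321.33252404]
 [ 455.78405902 -299.25040152]]
```

View pics/g.png

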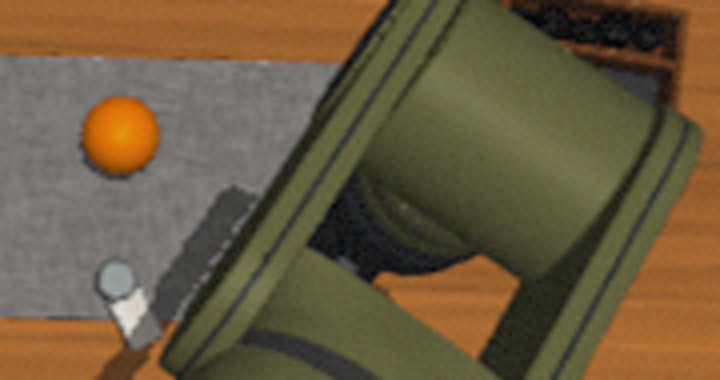

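In the crop the arm hides the nugget; the amber ball is clear at (120,133). The three views agree to within 5 mm, which is enough for the grasp.

apply_moves:
  commands:
    - {"xyz": [-0.09, 0.05, -0.9], "dr": [0, 0, 0], "hand": 0.6}
    - {"xyz": [0, 0, -0.95], "dr": [0, 0, 0], "hand": 0.6}
    - {"xyz": [0, 0, -0.95], "dr": [0, 0, 0], "hand": 0.6}
    - {"xyz": [0, 0, -0.8], "dr": [0, 0, 0], "hand": 0.6}
    - {"xyz": [0, 0, -0.27], "dr": [0, 0, 0], "hand": 0.6}

```text
time: 2.5
eef_pos: [403.6, -212.9, 4.7]
eef_rot: [[0.593, 0.805, -0.004], [0.805, -0.593, 0.002], [-0.0, -0.004, -1.0]]
force: [0.0, 0.0, -0.3]
gripper_width: 68.0
gripper_force: 0.0
```

apply_moves:
  commands:
    - {"xyz": [0, 0, 0], "dr": [0, 0, 0], "hand": -1}
    - {"xyz": [0, 0, 0], "dr": [0, 0, 0], "hand": -1}
    - {"xyz": [0, 0, 0], "dr": [0, 0, 0], "hand": -1}
    - {"xyz": [0, 0, 0], "dr": [0, 0, 0], "hand": -1}
    - {"xyz": [0, 0, 0], "dr": [0, 0, 0], "hand": -1}

```text
time: 3.0
eef_pos: [406.3, -213.4, 8.1]
eef_rot: [[0.592, 0.806, 0.001], [0.806, -0.592, -0.001], [0.0, 0.002, -1.0]]
force: [-0.3, -0.6, -0.6]
gripper_width: -0.2
gripper_force: 0.0
```

The fingers shut on nothing, so I look again.

```bash
python3 -c "
from h import *
im=optics.get_image('wrist'); cv2.imwrite('pics/w2.png',im['pixels'])"
```

```text
(no output)
```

View pics/w2.png

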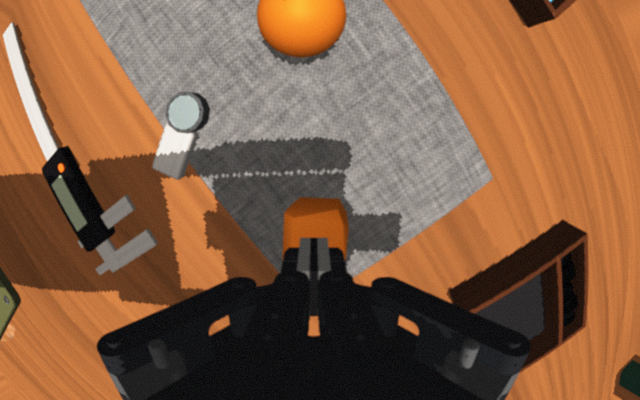

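The closed fingertips are at (314,245). The nugget is ahead of them on the tool's +x side, spanning columns 283-347 from row 197 down. I measure how far ahead it is.

```bash
python3 -c "
from h import *
w=optics.get_image('wrist'); s=env.read_state(); R=np.array(s['eef_rot'])
for uv,z in [([315,200],31),([285,205],31),([347,205],31),([314,240],8),([314,240],31),([301,20],25),([258,15],25),([346,15],25),([301,57],10)]:
  p=onplane(w,[uv],z,s)[0]; d=p-np.array(s['eef_pos'])[:2]; print(uv,z,np.round(p,1),'tool xy',np.round(d@R[:2,:2],1))
h=cv2.cvtColor(w['pixels'],cv2.COLOR_BGR2HSV); print(h[190:262:4,300].tolist())
"
```

```text
[315, 200] 31 [ 423.  -190.3] tool xy [28.4  0.2]
[285, 205] 31 [ 409.5 -183.6] tool xy [ 25.8 -14.7]
[347, 205] 31 [ 434.3 -201.9] tool xy [25.8 16.2]
[314, 240] 8 [ 404.2 -215.2] tool xy [-2.8 -0.2]
[314, 240] 31 [ 409.9 -207.3] tool xy [ 7.  -0.3]
[301, 20] 25 [ 470.8 -113.7] tool xy [118.5  -6.5]
[258, 15] 25 [455.8 -98. ] tool xy [122.2 -28. ]
[346, 15] 25 [ 490.5 -124.4] tool xy [121.5  15.6]
[301, 57] 10 [ 460.5 -126.8] tool xy [101.8  -7.1]
[[30, 15, 67], [15, 8, 68], [12, 201, 99], [12, 213, 109], [12, 211, 121], [12, 221, 127], [12, 223, 135], [13, 218, 178], [12, 215, 180], [13, 217, 179], [13, 223, 175], [12, 211, 180], [11, 145, 120], [11, 115, 100], [11, 64, 84], [19, 28, 73], [0, 8, 65], [30, 10, 76]]
```

```bash
python3 -c "
from h import *
w=optics.get_image('wrist')['pixels'][180:300,250:380]; c=optics.get_image('scene')['pixels'][165:225,200:265]
f=lambda p,k:cv2.resize(p,None,fx=k,fy=k,interpolation=cv2.INTER_CUBIC)
a=f(w,3);b=f(c,6); cv2.imwrite('pics/z.png',np.hstack([a,b]))
s=env.read_state(); im=optics.get_image('scene'); R=cv2.Rodrigues(im['rvec'])[0]
K=np.array([[im['fx'],0,im['cx']],[0,im['fy'],im['cy']],[0,0,1]])
print(cv2.projectPoints(np.float64([s['eef_pos'],[405,-213,31]]),im['rvec'],im['tvec'],K,None)[0])
print(s['joint_pos'],s['gripper_width'],s['eef_pos'])
" 
```

```text
[[[239.25301451 199.08534645]]

 [[237.78129759 193.66146473]]]
[-3.44068545e+01 -5.09917134e+00  1.27450717e+02 -1.75509674e-03
  5.76284369e+01  1.85589982e+00] 0.06933291890327817 [ 405.79677287 -212.9695697     7.31335595]
```

View pics/z.png

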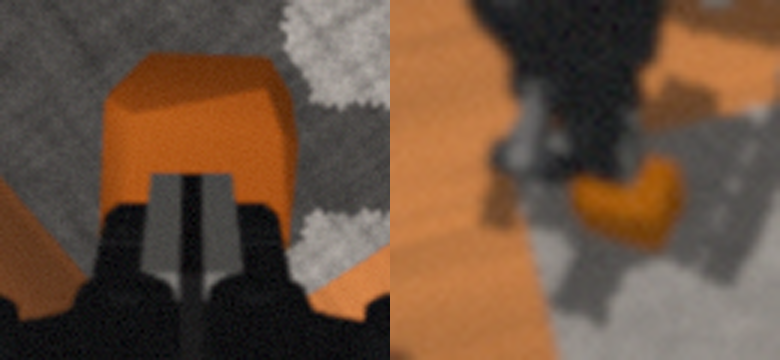

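Fingertip position in the picture:
- With the fingers shut, the tip edge (row 238, pads ±11 mm) works out at about 32 mm behind the reported TCP.
- In the earlier picture, the 68 mm gap spans 142 px, which gives about 37 mm behind.
- The fingers therefore closed above the nugget; in the crops its orange top runs on beneath them.

I'll open, go down in small steps and watch the force.

apply_moves:
  commands:
    - {"xyz": [0, 0, 0.1], "dr": [0, 0, 0], "hand": 0.6}
    - {"xyz": [0, 0, 0], "dr": [0, 0, 0], "hand": 0.6}
    - {"xyz": [0, 0, 0], "dr": [0, 0, 0], "hand": 0.6}
    - {"xyz": [0, 0, 0], "dr": [0, 0, 0], "hand": 0.6}
    - {"xyz": [0, 0, 0], "dr": [0, 0, 0], "hand": 0.6}

```text
time: 3.75
eef_pos: [405.6, -212.9, 10.0]
eef_rot: [[0.592, 0.806, -0.0], [0.806, -0.592, 0.0], [-0.0, -0.0, -1.0]]
force: [0.6, 0.5, 0.4]
gripper_width: 68.0
gripper_force: 0.0
```

apply_moves:
  commands:
    - {"xyz": [0, 0, -0.3], "dr": [0, 0, 0], "hand": 0.6}
    - {"xyz": [0, 0, -0.3], "dr": [0, 0, 0], "hand": 0.6}
    - {"xyz": [0, 0, 0], "dr": [0, 0, 0], "hand": 0.6}

```text
time: 4.05
eef_pos: [404.2, -211.9, -10.0]
eef_rot: [[0.592, 0.806, -0.003], [0.806, -0.592, 0.002], [-0.0, -0.004, -1.0]]
force: [-0.2, -0.1, -0.2]
gripper_width: 68.5
gripper_force: 0.0
```

There is no contact at a reported -10 mm, so the tips do sit above the reported TCP.

apply_moves:
  commands:
    - {"xyz": [0, 0, -0.27], "dr": [0, 0, 0], "hand": 0.6}
    - {"xyz": [0, 0, 0], "dr": [0, 0, 0], "hand": -1}
    - {"xyz": [0, 0, 0], "dr": [0, 0, 0], "hand": -1}
    - {"xyz": [0, 0, 0], "dr": [0, 0, 0], "hand": -1}
    - {"xyz": [0, 0, 0], "dr": [0, 0, 0], "hand": -1}

```text
time: 4.55
eef_pos: [406.0, -213.2, -15.6]
eef_rot: [[0.592, 0.806, 0.001], [0.806, -0.592, -0.0], [0.0, 0.001, -1.0]]
force: [0.5, 0.3, -0.8]
gripper_width: 32.2
gripper_force: 59.5
```

```bash
python3 -c "
from h import *
s=env.read_state();print(s['gripper_width'],s['gripper_force'],s['eef_pos'],s['force'])
im=optics.get_image('wrist'); cv2.imwrite('pics/w3.png',im['pixels'][150:320,220:410])"
```

```text
32.24282859648226 59.482877254486084 [ 406.02391397 -213.16642468  -15.60880276] [ 0.50464724  0.34101796 -0.77946299]
```

View pics/w3.png

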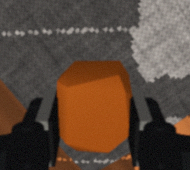

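The grip holds: 32 mm opening at 59 N, and the nugget sits between the pads at crop (94,110). Next I lift and carry it to the amber tray.

apply_moves:
  commands:
    - {"xyz": [0, 0, 0.4], "dr": [0, 0, 0], "hand": -1}
    - {"xyz": [0, 0, 0.9], "dr": [0, 0, 0], "hand": -1}
    - {"xyz": [0, 0, 0.9], "dr": [0, 0, 0], "hand": -1}
    - {"xyz": [0, 0, 0.9], "dr": [0, 0, 0], "hand": -1}

```text
time: 5.0
eef_pos: [405.6, -212.8, 78.7]
eef_rot: [[0.592, 0.806, 0.0], [0.806, -0.592, -0.0], [0.0, 0.0, -1.0]]
force: [0.4, 0.5, -0.5]
gripper_width: 32.3
gripper_force: 59.6
```

apply_moves:
  commands:
    - {"xyz": [0.13, 0.5, 0], "dr": [0, 0, -0.4], "hand": -1}
    - {"xyz": [0.13, 0.95, 0], "dr": [0, 0, -0.4], "hand": -1}
    - {"xyz": [0.13, 0.95, 0], "dr": [0, 0, -0.4], "hand": -1}
    - {"xyz": [0.13, 0.95, 0], "dr": [0, 0, -0.4], "hand": -1}
    - {"xyz": [0.13, 0.95, 0], "dr": [0, 0, -0.4], "hand": -1}

```text
time: 5.5
eef_pos: [425.3, -82.9, 78.0]
eef_rot: [[0.741, 0.671, 0.001], [0.671, -0.741, -0.0], [0.001, 0.001, -1.0]]
force: [0.4, 0.1, -0.3]
gripper_width: 32.3
gripper_force: 59.5
```

apply_moves:
  commands:
    - {"xyz": [0.13, 0.95, 0], "dr": [0, 0, -0.4], "hand": -1}
    - {"xyz": [0.13, 0.95, 0], "dr": [0, 0, -0.4], "hand": -1}
    - {"xyz": [0.13, 0.95, 0], "dr": [0, 0, -0.4], "hand": -1}
    - {"xyz": [0.13, 0.95, 0], "dr": [0, 0, -0.4], "hand": -1}
    - {"xyz": [0.13, 0.95, 0], "dr": [0, 0, -0.4], "hand": -1}

```text
time: 6.0
eef_pos: [444.8, 59.8, 78.0]
eef_rot: [[0.86, 0.511, 0.001], [0.511, -0.86, 0.0], [0.001, 0.001, -1.0]]
force: [-0.5, -0.3, -1.2]
gripper_width: 32.6
gripper_force: 59.5
```

apply_moves:
  commands:
    - {"xyz": [0.13, 0.95, 0], "dr": [0, 0, -0.4], "hand": -1}
    - {"xyz": [0.13, 0.95, 0], "dr": [0, 0, -0.4], "hand": -1}
    - {"xyz": [0.13, 0.95, 0], "dr": [0, 0, -0.4], "hand": -1}
    - {"xyz": [0.13, 0.95, 0], "dr": [0, 0, -0.4], "hand": -1}
    - {"xyz": [0.13, 0.95, 0], "dr": [0, 0, -0.4], "hand": -1}

```text
time: 6.5
eef_pos: [464.3, 202.4, 78.0]
eef_rot: [[0.944, 0.33, 0.001], [0.33, -0.944, 0.0], [0.001, 0.0, -1.0]]
force: [-0.0, -0.7, -0.2]
gripper_width: 32.4
gripper_force: 59.5
```

apply_moves:
  commands:
    - {"xyz": [0.13, 0.95, 0], "dr": [0, 0, -0.4], "hand": -1}
    - {"xyz": [0.13, 0.95, 0], "dr": [0, 0, -0.4], "hand": -1}
    - {"xyz": [0.13, 0.95, 0], "dr": [0, 0, -0.4], "hand": -1}
    - {"xyz": [0.13, 0.95, 0], "dr": [0, 0, -0.4], "hand": -1}
    - {"xyz": [0.13, 0.5, 0], "dr": [0, 0, 0], "hand": -1}

```text
time: 7.0
eef_pos: [483.9, 332.0, 78.0]
eef_rot: [[0.984, 0.179, 0.001], [0.179, -0.984, 0.001], [0.001, -0.0, -1.0]]
force: [-0.4, -0.8, -0.9]
gripper_width: 32.2
gripper_force: 59.6
```

```bash
python3 -c "
from h import *
im,s=look('yel',7,'w4',800)"
```

```text
t 7.0 tcp [483.9 332.   78. ] yaw 10.3 w 32.17129403404987
[270. 166.] cen [506.5 371.9] rect (array([502.3, 361. ]), 94.5, 39.1, -79.9)
```

View pics/w4.png

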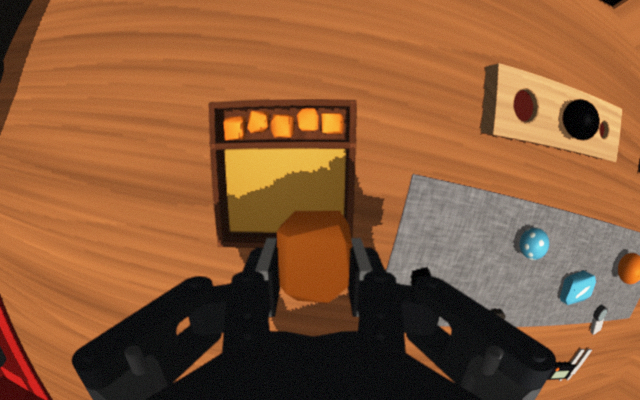

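The amber tray is ahead and to the left. Its felt corners are about (225,150), (345,148) and (231,234), and the nugget is held at (314,255).

```bash
python3 -c "
from h import *
w=optics.get_image('wrist'); s=env.read_state(); a=np.radians(10.2); X=np.array([np.cos(a),np.sin(a)]);Y=np.array([-X[1],X[0]])
for uv in ([210,101],[356,100],[213,146],[352,146]): print(uv,onplane(w,[uv],30,s).round(1))
for uv in ([225,150],[345,148],[231,234]): print(uv,onplane(w,[uv],7,s).round(1))
ob=onplane(w,[[210,101],[356,100]],30,s).mean(0); print('origin from back wall top',ob-71*X)
"
```

```text
[210, 101] [[551.1 420.5]]
[356, 100] [[568.2 317.7]]
[213, 146] [[518.8 413.4]]
[352, 146] [[535.6 314.2]]
[225, 150] [[513.6 410.1]]
[345, 148] [[531.2 316.1]]
[231, 234] [[442.7 397.2]]
origin from back wall top [489.79599804 356.51082224]
```

apply_moves:
  commands:
    - {"xyz": [0.13, 0.82, -0.3], "dr": [0, 0, 0], "hand": -1}
    - {"xyz": [0, 0, -0.9], "dr": [0, 0, 0], "hand": -1}
    - {"xyz": [0, 0, -0.9], "dr": [0, 0, 0], "hand": -1}
    - {"xyz": [0, 0, -0.6], "dr": [0, 0, 0], "hand": -1}
    - {"xyz": [0, 0, -0.2], "dr": [0, 0, 0], "hand": -1}

```text
time: 7.6
eef_pos: [485.6, 352.2, -11.7]
eef_rot: [[0.984, 0.177, -0.006], [0.177, -0.984, -0.004], [-0.006, 0.003, -1.0]]
force: [-12.3, -8.7, 25.8]
gripper_width: 32.4
gripper_force: 62.7
```

apply_moves:
  commands:
    - {"xyz": [0, 0, -0.03], "dr": [0, 0, 0], "hand": -1}
    - {"xyz": [0, 0, 0], "dr": [0, 0, 0], "hand": -1}

```text
time: 7.8
eef_pos: [488.1, 354.1, -10.2]
eef_rot: [[0.984, 0.176, 0.001], [0.176, -0.984, 0.0], [0.001, -0.0, -1.0]]
force: [0.6, 0.1, -0.9]
gripper_width: 32.1
gripper_force: 59.7
```

apply_moves:
  commands:
    - {"xyz": [0, 0, -0.03], "dr": [0, 0, 0], "hand": -1}
    - {"xyz": [0, 0, 0], "dr": [0, 0, 0], "hand": 0.15}
    - {"xyz": [0, 0, 0], "dr": [0, 0, 0], "hand": 0.15}
    - {"xyz": [0, 0, 0], "dr": [0, 0, 0], "hand": 0.15}
    - {"xyz": [0, 0, 0.3], "dr": [0, 0, 0], "hand": 0.15}

```text
time: 8.3
eef_pos: [486.5, 354.0, -3.8]
eef_rot: [[0.984, 0.177, -0.002], [0.177, -0.984, -0.001], [-0.003, 0.001, -1.0]]
force: [0.3, -0.8, -0.7]
gripper_width: 49.1
gripper_force: 0.0
```

apply_moves:
  commands:
    - {"xyz": [0, 0, 0.9], "dr": [0, 0, 0], "hand": 0.15}
    - {"xyz": [0, 0, 0.9], "dr": [0, 0, 0], "hand": 0.15}
    - {"xyz": [0, 0, 0.9], "dr": [0, 0, 0], "hand": 0.3}
    - {"xyz": [-0.4, -0.6, 0], "dr": [0, 0, 0.46], "hand": 0.3}
    - {"xyz": [-0.6, -0.96, 0], "dr": [0, 0, 0.46], "hand": 0.3}

```text
time: 8.8
eef_pos: [459.2, 309.0, 81.1]
eef_rot: [[0.963, 0.27, 0.004], [0.27, -0.963, 0.002], [0.005, -0.001, -1.0]]
force: [0.3, -0.5, 0.0]
gripper_width: 55.5
gripper_force: 0.0
```

apply_moves:
  commands:
    - {"xyz": [-0.6, -0.96, 0], "dr": [0, 0, 0.46], "hand": 0.3}
    - {"xyz": [-0.6, -0.96, 0], "dr": [0, 0, 0.46], "hand": 0.3}
    - {"xyz": [-0.6, -0.96, 0], "dr": [0, 0, 0.46], "hand": 0.3}
    - {"xyz": [-0.2, -0.5, 0], "dr": [0, 0, 0], "hand": 0.3}

```text
time: 9.2
eef_pos: [396.0, 204.9, 78.3]
eef_rot: [[0.918, 0.397, -0.0], [0.397, -0.918, -0.0], [-0.0, 0.0, -1.0]]
force: [-0.5, 0.6, -0.1]
gripper_width: 55.2
gripper_force: 0.0
```

```bash
python3 -c "
from h import *
im,s=look('dark',11,'w5',200,8)"
```

```text
t 9.2 tcp [396.  204.9  78.3] yaw 23.4 w 55.22320515739147
[313. 347.] cen [256.1 145.8] rect (array([213.3, 128.3]), 870.5, 335.1, -66.6)
[311. 195.] cen [400.8 210. ] rect (array([399.2, 209.6]), 83.1, 19.2, 23.8)
[626. 107.] cen [646.4 -83.7] rect (array([642.5, -88.6]), 139.0, 80.7, 28.8)
[526.  21.] cen [629.2  96.3] rect (array([630.4,  95.1]), 55.5, 40.7, -29.9)
[131.  31.] cen [474.5 410.4] rect (array([474.7, 410.8]), 57.8, 15.5, 9.8)
[243.  42.] cen [492.3 306.2] rect (array([493. , 306.4]), 72.8, 12.6, 5.3)
[183. 245.] cen [313.2 297.2] rect (array([312.7, 296.9]), 62.4, 6.5, 68.8)
[635. 289.] cen [ 465.8 -321.6] rect (array([ 457. , -331.2]), 93.1, 34.7, 62.2)
```

View pics/w5.png

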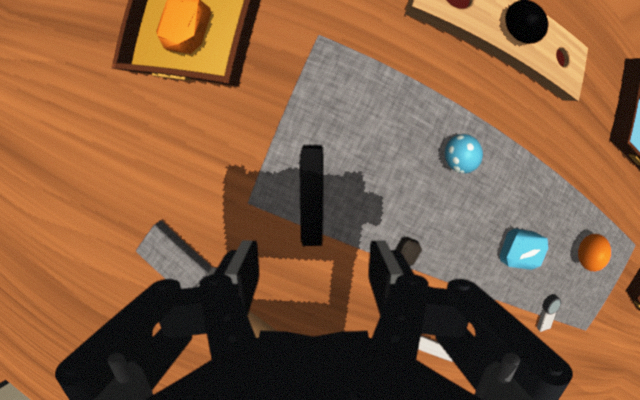

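The nugget lies flat in the amber tray (182,22). The stick is at (311,195), aligned with the tool, with its centre measured at (399,209).

apply_moves:
  commands:
    - {"xyz": [0.11, 0.14, -0.6], "dr": [0, 0, 0], "hand": 0}
    - {"xyz": [0, 0, -0.9], "dr": [0, 0, 0], "hand": 0}
    - {"xyz": [0, 0, -0.9], "dr": [0, 0, 0], "hand": 0}
    - {"xyz": [0, 0, -0.5], "dr": [0, 0, 0], "hand": 0}
    - {"xyz": [0, 0, -0.2], "dr": [0, 0, 0], "hand": 0}

```text
time: 9.75
eef_pos: [400.0, 210.6, -16.1]
eef_rot: [[0.918, 0.397, -0.002], [0.397, -0.918, -0.001], [-0.003, -0.0, -1.0]]
force: [-1.1, -1.0, -0.5]
gripper_width: 42.6
gripper_force: 0.0
```

apply_moves:
  commands:
    - {"xyz": [0, 0, -0.1], "dr": [0, 0, 0], "hand": 0}
    - {"xyz": [0, 0, -0.1], "dr": [0, 0, 0], "hand": 0}
    - {"xyz": [0, 0, 0], "dr": [0, 0, 0], "hand": 0}

```text
time: 10.05
eef_pos: [401.5, 211.0, -20.1]
eef_rot: [[0.918, 0.397, 0.001], [0.397, -0.918, 0.0], [0.001, 0.0, -1.0]]
force: [-0.2, 0.0, -0.3]
gripper_width: 42.7
gripper_force: 0.0
```

apply_moves:
  commands:
    - {"xyz": [0, 0, 0], "dr": [0, 0, 0], "hand": -1}
    - {"xyz": [0, 0, 0], "dr": [0, 0, 0], "hand": -1}
    - {"xyz": [0, 0, 0], "dr": [0, 0, 0], "hand": -1}
    - {"xyz": [0, 0, 0], "dr": [0, 0, 0], "hand": -1}

```text
time: 10.45
eef_pos: [401.8, 211.0, -19.8]
eef_rot: [[0.918, 0.397, 0.002], [0.397, -0.918, 0.001], [0.002, 0.0, -1.0]]
force: [-1.1, 0.4, 6.4]
gripper_width: 16.2
gripper_force: 60.2
```

apply_moves:
  commands:
    - {"xyz": [0, 0, 0.4], "dr": [0, 0, 0], "hand": -1}
    - {"xyz": [0, 0, 0.9], "dr": [0, 0, 0], "hand": -1}
    - {"xyz": [0, 0, 0.9], "dr": [0, 0, 0], "hand": -1}
    - {"xyz": [0, 0, 0.9], "dr": [0, 0, 0], "hand": -1}

```text
time: 10.85
eef_pos: [400.4, 210.4, 73.3]
eef_rot: [[0.918, 0.397, -0.001], [0.397, -0.918, -0.0], [-0.001, -0.0, -1.0]]
force: [-0.3, 0.3, -0.0]
gripper_width: 16.1
gripper_force: 59.5
```

apply_moves:
  commands:
    - {"xyz": [0.13, -0.5, 0], "dr": [0, 0, 0.5], "hand": -1}
    - {"xyz": [0.13, -0.96, 0], "dr": [0, 0, 0.5], "hand": -1}
    - {"xyz": [0.13, -0.96, 0], "dr": [0, 0, 0.5], "hand": -1}
    - {"xyz": [0.13, -0.96, 0], "dr": [0, 0, 0.5], "hand": -1}
    - {"xyz": [0.13, -0.96, 0], "dr": [0, 0, 0.5], "hand": -1}

```text
time: 11.35
eef_pos: [420.1, 79.4, 72.6]
eef_rot: [[0.79, 0.613, 0.0], [0.613, -0.79, -0.0], [0.0, 0.0, -1.0]]
force: [1.3, 0.0, -0.8]
gripper_width: 16.5
gripper_force: 59.5
```

apply_moves:
  commands:
    - {"xyz": [0.13, -0.96, 0], "dr": [0, 0, 0.5], "hand": -1}
    - {"xyz": [0.13, -0.96, 0], "dr": [0, 0, 0.5], "hand": -1}
    - {"xyz": [0.13, -0.96, 0], "dr": [0, 0, 0.5], "hand": -1}
    - {"xyz": [0.13, -0.96, 0], "dr": [0, 0, 0.5], "hand": -1}
    - {"xyz": [0.13, -0.96, 0], "dr": [0, 0, 0.5], "hand": -1}

```text
time: 11.85
eef_pos: [439.6, -64.7, 72.6]
eef_rot: [[0.614, 0.789, 0.0], [0.789, -0.614, 0.0], [0.0, 0.0, -1.0]]
force: [0.6, -0.1, -0.3]
gripper_width: 16.4
gripper_force: 59.5
```

apply_moves:
  commands:
    - {"xyz": [0.13, -0.96, 0], "dr": [0, 0, 0.5], "hand": -1}
    - {"xyz": [0.13, -0.96, 0], "dr": [0, 0, 0.5], "hand": -1}
    - {"xyz": [0.13, -0.96, 0], "dr": [0, 0, 0.5], "hand": -1}
    - {"xyz": [0.13, -0.96, 0], "dr": [0, 0, 0.5], "hand": -1}
    - {"xyz": [0.13, -0.96, 0], "dr": [0, 0, 0.5], "hand": -1}

```text
time: 12.35
eef_pos: [459.1, -208.7, 72.5]
eef_rot: [[0.4, 0.917, -0.0], [0.917, -0.4, 0.0], [0.0, -0.0, -1.0]]
force: [0.3, -0.4, -0.5]
gripper_width: 16.1
gripper_force: 59.5
```

apply_moves:
  commands:
    - {"xyz": [0.13, -0.96, 0], "dr": [0, 0, 0.5], "hand": -1}
    - {"xyz": [0.13, -0.96, 0], "dr": [0, 0, 0.5], "hand": -1}
    - {"xyz": [0.13, -0.96, 0], "dr": [0, 0, 0.5], "hand": -1}
    - {"xyz": [0.13, -0.96, 0], "dr": [0, 0, 0.5], "hand": -1}
    - {"xyz": [0.13, -0.5, 0], "dr": [0, 0, 0.5], "hand": -1}

```text
time: 12.85
eef_pos: [478.7, -339.8, 72.6]
eef_rot: [[0.162, 0.987, 0.0], [0.987, -0.162, -0.0], [-0.0, 0.0, -1.0]]
force: [0.7, 0.2, 0.1]
gripper_width: 16.2
gripper_force: 59.5
```

```bash
python3 -c "
from h import *
im,s=look('dark',11,'w6',200,1)"
```

```text
t 12.85 tcp [ 478.7 -339.8   72.6] yaw 80.7 w 16.198901994801037
[320. 321.] cen [ 466.5 -450.8] rect (array([ 455.7, -475.2]), 613.6, 315.9, -9.3)
```

View pics/w6.png

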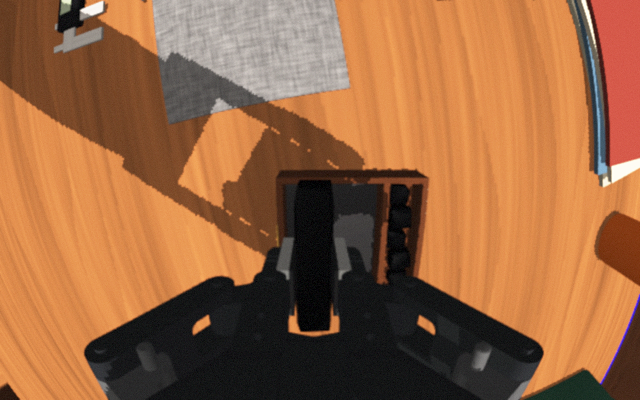

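The tray's +y wall runs level in the image from (278,172) to (427,172), so its turn matches the tool. The stick is held square at (314,255).

```bash
python3 -c "
from h import *
w=optics.get_image('wrist'); s=env.read_state(); a=np.radians(-9.2); X=np.array([np.cos(a),np.sin(a)]);Y=np.array([-X[1],X[0]])
c=onplane(w,[[278,172],[427,172]],30,s); print(c,np.linalg.norm(c[1]-c[0]),'origin',c.mean(0)-15*X-53*Y, c[0]+41*X-53*Y,c[1]-71*X-53*Y)
f=onplane(w,[[284,184],[382,183]],7,s); print(f,f.mean(0)-48*Y)
# stick ends
R=np.array(s['eef_rot']); t=np.array(s['eef_pos'])
for uv in ([314,180],[314,330]): print((onplane(w,[uv],s['eef_pos'][2]+31,s)[0]-t[:2])@R[:2,:2])
"
```

```text
[[ 459.41653758 -305.41797154]
 [ 566.07820052 -322.44242897]] 108.01177016059884 origin [ 489.46662213 -363.85020449] [ 491.4154215  -364.29132228] [ 487.51782276 -363.40908669]
[[ 458.90750272 -319.39764818]
 [ 535.53034498 -331.24969803]] [ 489.54462684 -372.70621383]
[40.23487761  0.28500214]
[-46.20522022   0.23802289]
```

apply_moves:
  commands:
    - {"xyz": [0.33, -0.78, 0], "dr": [0, 0, 0], "hand": -1}
    - {"xyz": [0, 0, -0.9], "dr": [0, 0, 0], "hand": -1}
    - {"xyz": [0, 0, -0.9], "dr": [0, 0, 0], "hand": -1}
    - {"xyz": [0, 0, -0.5], "dr": [0, 0, 0], "hand": -1}
    - {"xyz": [0, 0, -0.25], "dr": [0, 0, 0], "hand": -1}

```text
time: 13.45
eef_pos: [487.6, -359.4, -6.2]
eef_rot: [[0.162, 0.987, -0.003], [0.987, -0.162, 0.003], [0.002, -0.003, -1.0]]
force: [-0.7, 0.9, 0.2]
gripper_width: 16.2
gripper_force: 59.5
```

apply_moves:
  commands:
    - {"xyz": [0, 0, -0.15], "dr": [0, 0, 0], "hand": -1}
    - {"xyz": [0, 0, -0.15], "dr": [0, 0, 0], "hand": -1}
    - {"xyz": [0, 0, 0], "dr": [0, 0, 0], "hand": -1}

```text
time: 13.75
eef_pos: [489.1, -361.2, -12.9]
eef_rot: [[0.162, 0.987, 0.0], [0.987, -0.162, -0.0], [-0.0, 0.001, -1.0]]
force: [-0.3, 0.3, -0.4]
gripper_width: 16.2
gripper_force: 59.5
```

apply_moves:
  commands:
    - {"xyz": [0, 0, -0.08], "dr": [0, 0, 0], "hand": -1}
    - {"xyz": [0, 0, 0], "dr": [0, 0, 0], "hand": -1}

```text
time: 13.95
eef_pos: [489.0, -361.4, -15.3]
eef_rot: [[0.162, 0.987, 0.001], [0.987, -0.162, -0.0], [-0.0, 0.001, -1.0]]
force: [-0.7, 0.1, -0.5]
gripper_width: 15.9
gripper_force: 59.5
```

apply_moves:
  commands:
    - {"xyz": [0, 0, 0], "dr": [0, 0, 0], "hand": -0.35}
    - {"xyz": [0, 0, 0], "dr": [0, 0, 0], "hand": -0.35}
    - {"xyz": [0, 0, 0], "dr": [0, 0, 0], "hand": -0.35}
    - {"xyz": [0, 0, 0.3], "dr": [0, 0, 0], "hand": -0.35}
    - {"xyz": [0, 0, 0.9], "dr": [0, 0, 0], "hand": -0.35}

```text
time: 14.45
eef_pos: [486.8, -359.4, 18.1]
eef_rot: [[0.162, 0.987, -0.005], [0.987, -0.162, 0.004], [0.003, -0.005, -1.0]]
force: [-0.8, -0.1, -0.3]
gripper_width: 27.5
gripper_force: 0.0
```

apply_moves:
  commands:
    - {"xyz": [0, 0, 1], "dr": [0, 0, 0], "hand": 0.1}
    - {"xyz": [0, 0, 1], "dr": [0, 0, 0], "hand": 0.53}
    - {"xyz": [-0.06, 0.6, 0], "dr": [0, 0, 0.31], "hand": 0.53}
    - {"xyz": [-0.06, 0.95, 0], "dr": [0, 0, 0.31], "hand": 0.53}
    - {"xyz": [-0.06, 0.95, 0], "dr": [0, 0, 0.31], "hand": 0.53}

```text
time: 14.95
eef_pos: [483.0, -284.9, 80.4]
eef_rot: [[0.069, 0.998, 0.0], [0.998, -0.069, 0.0], [0.0, 0.0, -1.0]]
force: [-0.3, 0.4, -0.5]
gripper_width: 65.5
gripper_force: 0.0
```

apply_moves:
  commands:
    - {"xyz": [-0.06, 0.95, 0], "dr": [0, 0, 0.31], "hand": 0.53}
    - {"xyz": [-0.06, 0.95, 0], "dr": [0, 0, 0.31], "hand": 0.53}
    - {"xyz": [-0.06, 0.95, 0], "dr": [0, 0, 0.31], "hand": 0.53}
    - {"xyz": [-0.06, 0.95, 0], "dr": [0, 0, 0.31], "hand": 0.53}
    - {"xyz": [-0.06, 0.95, 0], "dr": [0, 0, 0.31], "hand": 0.53}

```text
time: 15.45
eef_pos: [473.5, -141.8, 79.8]
eef_rot: [[-0.087, 0.996, -0.001], [0.996, 0.087, 0.0], [0.001, -0.001, -1.0]]
force: [0.8, 1.0, 0.4]
gripper_width: 65.6
gripper_force: 0.0
```

apply_moves:
  commands:
    - {"xyz": [-0.06, 0.75, 0], "dr": [0, 0, 0.31], "hand": 0.53}
    - {"xyz": [0, 0, 0], "dr": [0, 0, 0], "hand": 0.53}

```text
time: 15.65
eef_pos: [471.5, -118.5, 79.6]
eef_rot: [[-0.12, 0.993, -0.001], [0.993, 0.12, 0.001], [0.001, -0.001, -1.0]]
force: [0.4, 0.1, 0.1]
gripper_width: 65.5
gripper_force: 0.0
```

```bash
python3 -c "
from h import *
im,s=look('dark',11,'w7',200,1)
t=optics.get_image('top')['pixels'][180:250,455:530]; cv2.imwrite('pics/w7.png',np.vstack([im['pixels'],np.pad(cv2.resize(t,None,fx=2.5,fy=2.5),((0,0),(0,640-188),(0,0)))]))"
```

```text
t 15.65 tcp [ 471.5 -118.5   79.6] yaw 96.9 w 65.53328107263934
[325. 341.] cen [ 500.4 -259.7] rect (array([ 496. , -297.2]), 965.6, 409.2, 6.8)
```

View pics/w7.png

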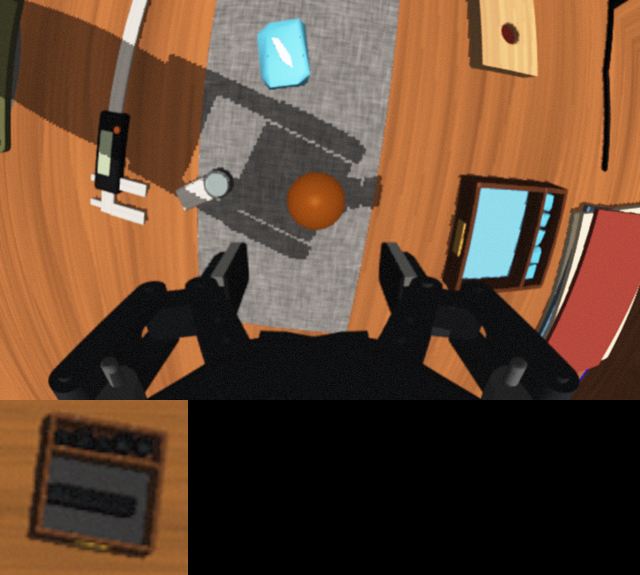

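The stick lies in the jet tray along y. The amber ball is at (316,200) in the wrist view, radius about 30.

```bash
python3 -c "
from h import *
w=optics.get_image('wrist'); s=env.read_state()
h=cv2.cvtColor(w['pixels'],cv2.COLOR_BGR2HSV); m=((h[...,1]>100)).astype(np.uint8)*255; b=np.zeros_like(m); b[155:245,270:362]=m[155:245,270:362]
c=max(cv2.findContours(b,0,1)[0],key=cv2.contourArea); print(cv2.minEnclosingCircle(c)); print(onplane(w,[cv2.minEnclosingCircle(c)[0]],25,s))
" 
```

```text
((314.8653869628906, 197.17147827148438), 29.620014190673828)
[[ 472.82935381 -112.65126865]]
```

apply_moves:
  commands:
    - {"xyz": [0.04, 0.2, -0.4], "dr": [0, 0, 0], "hand": 0.53}
    - {"xyz": [0, 0, -0.9], "dr": [0, 0, 0], "hand": 0.53}
    - {"xyz": [0, 0, -0.9], "dr": [0, 0, 0], "hand": 0.53}
    - {"xyz": [0, 0, -0.5], "dr": [0, 0, 0], "hand": 0.53}
    - {"xyz": [0, 0, -0.25], "dr": [0, 0, 0], "hand": 0.53}

```text
time: 16.3
eef_pos: [472.0, -115.0, -11.0]
eef_rot: [[-0.115, 0.993, -0.004], [0.993, 0.115, 0.002], [0.002, -0.004, -1.0]]
force: [0.9, 0.4, 0.6]
gripper_width: 65.5
gripper_force: 0.0
```

apply_moves:
  commands:
    - {"xyz": [0, 0, -0.15], "dr": [0, 0, 0], "hand": 0.53}
    - {"xyz": [0, 0, 0], "dr": [0, 0, 0], "hand": 0.53}

```text
time: 16.5
eef_pos: [473.7, -115.3, -13.0]
eef_rot: [[-0.115, 0.993, -0.001], [0.993, 0.115, 0.0], [0.0, -0.001, -1.0]]
force: [-0.3, 0.1, -0.1]
gripper_width: 65.2
gripper_force: 0.0
```

apply_moves:
  commands:
    - {"xyz": [0, 0, 0], "dr": [0, 0, 0], "hand": 0.2}
    - {"xyz": [0, 0, 0], "dr": [0, 0, 0], "hand": -1}
    - {"xyz": [0, 0, 0], "dr": [0, 0, 0], "hand": -1}
    - {"xyz": [0, 0, 0], "dr": [0, 0, 0], "hand": -1}

```text
time: 16.9
eef_pos: [475.1, -115.6, -11.4]
eef_rot: [[-0.116, 0.993, 0.003], [0.993, 0.116, -0.001], [-0.001, 0.003, -1.0]]
force: [0.4, -0.6, 4.8]
gripper_width: 41.0
gripper_force: 60.4
```

```bash
python3 -c "
from h import *
w=optics.get_image('wrist'); s=env.read_state(); print(s['eef_pos'])
cv2.imwrite('pics/w8.png',w['pixels'][140:330,210:420])
h=cv2.cvtColor(w['pixels'],cv2.COLOR_BGR2HSV); print(h[190:290:6,314].tolist())"
```

```text
[ 475.14196019 -115.59732568  -11.32806661]
[[30, 14, 72], [19, 26, 77], [5, 19, 79], [30, 3, 73], [13, 238, 119], [11, 220, 140], [12, 225, 153], [12, 220, 160], [12, 229, 165], [13, 223, 175], [13, 218, 181], [13, 212, 191], [13, 208, 201], [13, 209, 203], [13, 212, 195], [12, 222, 180], [13, 223, 177]]
```

View pics/w8.png

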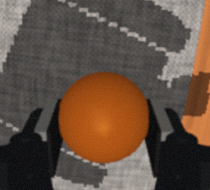

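The ball is held at (314,256), 3.5 mm ahead of the tool centre. I lift it and stop just short of the big cup for a look.

apply_moves:
  commands:
    - {"xyz": [0, 0, 0.4], "dr": [0, 0, 0], "hand": -1}
    - {"xyz": [0, 0, 0.8], "dr": [0, 0, 0], "hand": -1}
    - {"xyz": [0, 0, 0.8], "dr": [0, 0, 0], "hand": -1}
    - {"xyz": [0, 0, 0.6], "dr": [0, 0, 0], "hand": -1}

```text
time: 17.35
eef_pos: [473.7, -115.1, 66.9]
eef_rot: [[-0.116, 0.993, 0.0], [0.993, 0.116, -0.0], [-0.0, 0.0, -1.0]]
force: [0.9, -0.4, 0.3]
gripper_width: 41.3
gripper_force: 60.7
```

apply_moves:
  commands:
    - {"xyz": [0.3, 0.5, 0], "dr": [0, 0, 0], "hand": -1}
    - {"xyz": [0.5, 0.9, 0], "dr": [0, 0, 0], "hand": -1}
    - {"xyz": [0.5, 0.9, 0], "dr": [0, 0, 0], "hand": -1}
    - {"xyz": [0.5, 0.9, 0], "dr": [0, 0, 0], "hand": -1}
    - {"xyz": [0.5, 0.9, 0], "dr": [0, 0, 0], "hand": -1}

```text
time: 17.85
eef_pos: [542.7, 9.0, 65.4]
eef_rot: [[-0.116, 0.993, -0.001], [0.993, 0.116, -0.0], [0.0, -0.001, -1.0]]
force: [-0.6, -0.3, 0.8]
gripper_width: 40.6
gripper_force: 60.7
```

apply_moves:
  commands:
    - {"xyz": [0.5, 0.9, 0], "dr": [0, 0, 0], "hand": -1}
    - {"xyz": [0.5, 0.9, 0], "dr": [0, 0, 0], "hand": -1}
    - {"xyz": [0.5, 0.9, 0], "dr": [0, 0, 0], "hand": -1}
    - {"xyz": [0.2, 0.5, 0], "dr": [0, 0, 0], "hand": -1}
    - {"xyz": [0, 0, 0], "dr": [0, 0, 0], "hand": -1}

```text
time: 18.35
eef_pos: [593.8, 105.2, 65.4]
eef_rot: [[-0.118, 0.993, -0.0], [0.993, 0.118, -0.0], [0.0, -0.0, -1.0]]
force: [-0.0, -0.1, -0.2]
gripper_width: 41.0
gripper_force: 60.7
```

```bash
python3 -c "
from h import *
RNG['cup']=((0,120,30),(9,255,130))
im,s=look('cup',22,'w9',200,5); look('pale',22,None,500,2)"
```

```text
t 18.35 tcp [593.8 105.2  65.4] yaw 96.8 w 41.04140287928934
[610. 345.] cen [1079.9  -63.9] rect (array([1205.7, -195.2]), 764.5, 232.1, -40.5)
[339. 124.] cen [603.8 170.6] rect (array([603.7, 171. ]), 27.5, 26.4, 52.4)
t 18.4 tcp [593.3 104.1  65.1] yaw 96.7 w 41.216538196566404
[351. 120.] cen [611.2 173.2] rect (array([605.1, 163.4]), 82.1, 60.6, -83.5)
[335. 303.] cen [620.7  27.9] rect (array([614.3,  27.4]), 51.4, 33.0, 20.7)
```

View pics/w9.png

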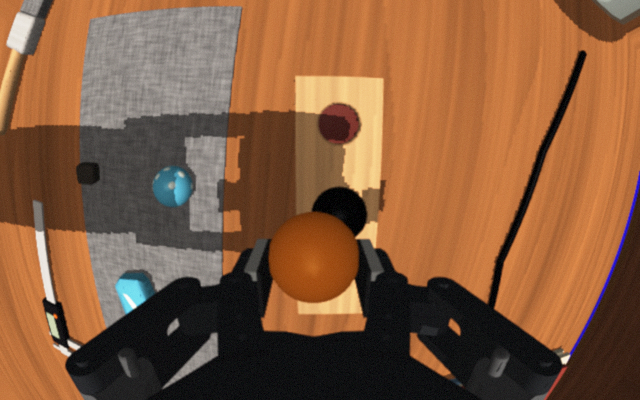

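The big cup is at (339,124), which gives (603.8,170.6) and agrees with the top view to within 1 mm. The jet ball is at (340,213).

apply_moves:
  commands:
    - {"xyz": [0.17, 1, 0], "dr": [0, 0, 0], "hand": -1}
    - {"xyz": [0.17, 1, 0], "dr": [0, 0, 0], "hand": -1}
    - {"xyz": [0, 0.07, -0.7], "dr": [0, 0, 0], "hand": -1}
    - {"xyz": [0, 0, -0.7], "dr": [0, 0, 0], "hand": -1}
    - {"xyz": [0, 0, -0.35], "dr": [0, 0, 0], "hand": -1}

```text
time: 18.95
eef_pos: [602.0, 164.5, 10.7]
eef_rot: [[-0.115, 0.993, -0.004], [0.993, 0.115, -0.001], [-0.001, -0.004, -1.0]]
force: [-0.8, 0.5, -1.0]
gripper_width: 41.2
gripper_force: 60.7
```

apply_moves:
  commands:
    - {"xyz": [0, 0, -0.1], "dr": [0, 0, 0], "hand": -1}
    - {"xyz": [0, 0, 0], "dr": [0, 0, 0], "hand": -1}
    - {"xyz": [0, 0, 0], "dr": [0, 0, 0], "hand": -1}

```text
time: 19.25
eef_pos: [604.8, 165.6, 11.0]
eef_rot: [[-0.115, 0.993, 0.002], [0.993, 0.115, 0.0], [0.0, 0.002, -1.0]]
force: [0.3, -0.1, -0.3]
gripper_width: 41.2
gripper_force: 60.7
```

apply_moves:
  commands:
    - {"xyz": [0, 0, -0.1], "dr": [0, 0, 0], "hand": -1}
    - {"xyz": [0, 0, -0.1], "dr": [0, 0, 0], "hand": -1}
    - {"xyz": [0, 0, 0], "dr": [0, 0, 0], "hand": -1}

```text
time: 19.55
eef_pos: [603.8, 165.9, 3.6]
eef_rot: [[-0.116, 0.993, -0.0], [0.993, 0.116, -0.0], [-0.0, -0.0, -1.0]]
force: [0.4, -0.7, -0.7]
gripper_width: 41.1
gripper_force: 60.7
```

apply_moves:
  commands:
    - {"xyz": [0, 0, -0.06], "dr": [0, 0, 0], "hand": -1}
    - {"xyz": [0, 0, 0], "dr": [0, 0, 0], "hand": -1}

```text
time: 19.75
eef_pos: [604.2, 166.2, 2.5]
eef_rot: [[-0.116, 0.993, 0.0], [0.993, 0.116, 0.0], [0.0, 0.0, -1.0]]
force: [-1.0, 0.8, 2.6]
gripper_width: 40.9
gripper_force: 61.0
```

Light contact shows the ball is seated, so I release and retreat.

apply_moves:
  commands:
    - {"xyz": [0, 0, 0], "dr": [0, 0, 0], "hand": 0.05}
    - {"xyz": [0, 0, 0], "dr": [0, 0, 0], "hand": 0.2}
    - {"xyz": [0, 0, 0], "dr": [0, 0, 0], "hand": 0.45}
    - {"xyz": [0, 0, 0], "dr": [0, 0, 0], "hand": 0.45}
    - {"xyz": [0, 0, 0.3], "dr": [0, 0, 0], "hand": 0.45}

```text
time: 20.25
eef_pos: [602.7, 165.7, 9.7]
eef_rot: [[-0.116, 0.993, -0.003], [0.993, 0.116, -0.001], [-0.0, -0.003, -1.0]]
force: [0.2, -0.4, 0.0]
gripper_width: 62.0
gripper_force: 0.0
```

apply_moves:
  commands:
    - {"xyz": [0, 0, 0.9], "dr": [0, 0, 0], "hand": 0.45}
    - {"xyz": [0, 0, 0.9], "dr": [0, 0, 0], "hand": 0.45}
    - {"xyz": [-0.7, -0.4, 0.6], "dr": [0, 0, 0], "hand": 0.2}
    - {"xyz": [-1, -0.5, 0], "dr": [0, 0, 0], "hand": 0.2}
    - {"xyz": [-1, -0.5, 0], "dr": [0, 0, 0], "hand": 0.2}

```text
time: 20.75
eef_pos: [523.2, 123.7, 84.9]
eef_rot: [[-0.116, 0.993, 0.003], [0.993, 0.116, 0.0], [-0.0, 0.003, -1.0]]
force: [0.0, 0.4, -0.4]
gripper_width: 51.4
gripper_force: 0.0
```

apply_moves:
  commands:
    - {"xyz": [-1, -0.5, 0], "dr": [0, 0, 0], "hand": 0.2}
    - {"xyz": [-0.3, -0.1, 0], "dr": [0, 0, 0], "hand": 0.2}
    - {"xyz": [0, 0, 0], "dr": [0, 0, 0], "hand": 0.2}

```text
time: 21.05
eef_pos: [483.5, 105.7, 83.6]
eef_rot: [[-0.115, 0.993, 0.001], [0.993, 0.115, 0.0], [0.0, 0.001, -1.0]]
force: [0.2, 0.6, -0.4]
gripper_width: 51.6
gripper_force: 0.0
```

```bash
python3 -c "
from h import *
im,s=look('blue',19,'w10',200,3)
print(onplane(im,[[1,1]],1,s)[0]*0)
t=optics.get_image('top'); RNG['o3']=((0,170,110),(21,255,255))
for c in blobs(t,'or',(240,140,276,184),50)[:2]: print('big ball top',onplane(t,[cen(c)],39),rect(t,c,39))
"
```

```text
t 21.05 tcp [483.5 105.7  83.6] yaw 96.6 w 51.56390245631201
[313. 197.] cen [483.1 111.6] rect (array([483. , 111.1]), 22.6, 22.2, -46.0)
[261. 315.] cen [446.9  -7.7] rect (array([445.6,  -6.6]), 49.4, 15.8, -76.8)
[0. 0.]
big ball top [[644.35602658 170.20536407]] (array([643.1, 168.1]), 80.4, 23.8, -88.6)
```

View pics/w10.png

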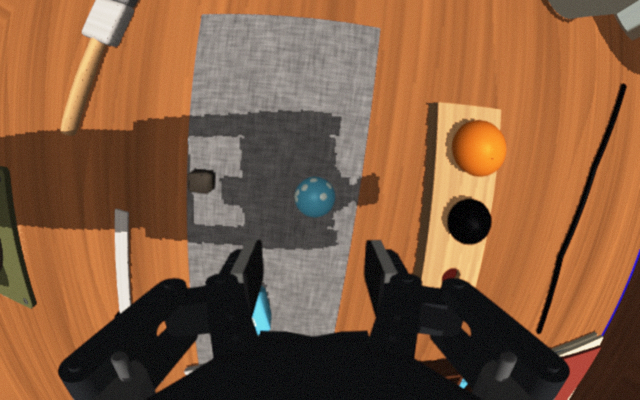

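That was 15 views, one over the limit of 14, so from here I use numbers only. The picture shows the amber ball seated in its cup at (480,148) and the larimar ball at (315,197), which gives (483,111).

apply_moves:
  commands:
    - {"xyz": [0, 0.19, -0.5], "dr": [0, 0, 0], "hand": 0.2}
    - {"xyz": [0, 0, -0.9], "dr": [0, 0, 0], "hand": 0.2}
    - {"xyz": [0, 0, -0.9], "dr": [0, 0, 0], "hand": 0.2}
    - {"xyz": [0, 0, -0.5], "dr": [0, 0, 0], "hand": 0.2}
    - {"xyz": [0, 0, -0.25], "dr": [0, 0, 0], "hand": 0.2}

```text
time: 21.65
eef_pos: [482.6, 112.1, -11.6]
eef_rot: [[-0.116, 0.993, -0.005], [0.993, 0.116, -0.0], [0.0, -0.005, -1.0]]
force: [0.5, 0.5, -0.0]
gripper_width: 51.2
gripper_force: 0.0
```

apply_moves:
  commands:
    - {"xyz": [0, 0, -0.12], "dr": [0, 0, 0], "hand": 0.2}
    - {"xyz": [0, 0, -0.05], "dr": [0, 0, 0], "hand": 0.2}
    - {"xyz": [0, 0, 0], "dr": [0, 0, 0], "hand": 0.2}

```text
time: 21.95
eef_pos: [484.8, 111.9, -13.1]
eef_rot: [[-0.116, 0.993, 0.001], [0.993, 0.116, 0.0], [0.0, 0.001, -1.0]]
force: [0.0, -0.1, -0.3]
gripper_width: 51.4
gripper_force: 0.0
```

apply_moves:
  commands:
    - {"xyz": [0, 0, 0], "dr": [0, 0, 0], "hand": -0.05}
    - {"xyz": [0, 0, 0], "dr": [0, 0, 0], "hand": -1}
    - {"xyz": [0, 0, 0], "dr": [0, 0, 0], "hand": -1}
    - {"xyz": [0, 0, 0], "dr": [0, 0, 0], "hand": -1}

```text
time: 22.35
eef_pos: [485.1, 111.8, -12.4]
eef_rot: [[-0.116, 0.993, 0.002], [0.993, 0.116, 0.0], [0.0, 0.002, -1.0]]
force: [-0.4, -0.2, 5.4]
gripper_width: 28.9
gripper_force: 59.0
```

```bash
cat > b.py <<'E'
from h import *
# held blue ball: contour rows/cols between the pads
w=optics.get_image('wrist'); s=env.read_state()
RNG['bl']=((85,60,40),(115,255,255))
zc=float(__import__('sys').argv[1])
for c in blobs(w,'bl',(270,180,360,320),150)[:2]:
    p,r=cv2.minEnclosingCircle(c.reshape(-1,1,2)); q=onplane(w,[p],zc,s)[0]
    print(p,r,cv2.boundingRect(c),'tool',((q-np.array(s['eef_pos'])[:2])@np.array(s['eef_rot'])[:2,:2]).round(1))
print(np.round(s['eef_pos'],1))
E
python3 b.py 19
```

```text
(313.46551513671875, 258.5) 32.90201187133789 (284, 227, 61, 64) tool [0.4 0.3]
[485.1 111.8 -12.4]
```

apply_moves:
  commands:
    - {"xyz": [0, 0, 0.4], "dr": [0, 0, 0], "hand": -1}
    - {"xyz": [0, 0, 0.8], "dr": [0, 0, 0], "hand": -1}
    - {"xyz": [0, 0, 0.8], "dr": [0, 0, 0], "hand": -1}
    - {"xyz": [0, 0, 0.7], "dr": [0, 0, 0], "hand": -1}
    - {"xyz": [0.5, -0.5, 0], "dr": [0, 0, 0], "hand": -1}

```text
time: 22.9
eef_pos: [500.3, 97.7, 71.1]
eef_rot: [[-0.118, 0.993, 0.005], [0.993, 0.118, 0.001], [0.0, 0.005, -1.0]]
force: [0.1, 0.4, 0.1]
gripper_width: 28.7
gripper_force: 59.3
```

apply_moves:
  commands:
    - {"xyz": [0.8, -0.8, 0], "dr": [0, 0, 0], "hand": -1}
    - {"xyz": [0.9, -0.9, 0], "dr": [0, 0, 0], "hand": -1}
    - {"xyz": [0.9, -0.9, 0], "dr": [0, 0, 0], "hand": -1}
    - {"xyz": [0.9, -0.9, 0], "dr": [0, 0, 0], "hand": -1}
    - {"xyz": [0.3, -0.3, 0], "dr": [0, 0, 0], "hand": -1}

```text
time: 23.4
eef_pos: [614.8, -19.8, 67.9]
eef_rot: [[-0.114, 0.994, 0.001], [0.994, 0.114, -0.001], [-0.001, 0.001, -1.0]]
force: [0.3, 0.3, -0.8]
gripper_width: 28.7
gripper_force: 59.3
```

apply_moves:
  commands:
    - {"xyz": [0, 0, 0], "dr": [0, 0, 0], "hand": -1}

```text
time: 23.5
eef_pos: [613.5, -18.4, 67.5]
eef_rot: [[-0.114, 0.994, -0.0], [0.994, 0.114, 0.0], [0.0, -0.0, -1.0]]
force: [0.1, 0.5, -0.2]
gripper_width: 28.4
gripper_force: 59.3
```

```bash
python3 -c "
from h import *
RNG['cup']=((0,110,25),(9,255,140))
look('cup',22,None,60,6); look('pale',22,None,500,2)
im,s=look('dark',35,None,100,8)
for c in blobs(im,'or',None,200)[:0]: pass
h=cv2.cvtColor(im['pixels'],cv2.COLOR_BGR2HSV)
"; python3 b.py 95
```

```text
t 23.5 tcp [613.5 -18.4  67.5] yaw 96.5 w 28.437228629785984
[611. 342.] cen [1100.1 -185.5] rect (array([1227.6, -320.7]), 782.5, 233.9, -41.0)
[330. 116.] cen [617.4  51.6] rect (array([617.5,  51.6]), 16.8, 16.2, 52.1)
[527. 302.] cen [843.5 -92.8] rect (array([ 897.9, -100.4]), 217.6, 123.2, -34.0)
[291. 302.] cen [603.8 -99.4] rect (array([ 603.1, -106. ]), 50.9, 24.0, 71.0)
[401. 277.] cen [691.2 -66.6] rect (array([689.9, -67.1]), 25.6, 12.5, 3.0)
[336. 288.] cen [639.  -81.2] rect (array([634.9, -80.7]), 20.1, 14.8, 19.8)
t 23.55 tcp [612.5 -17.4  67.1] yaw 96.6 w 28.455829380751176
[335.  77.] cen [616.6  80.3] rect (array([614.7,  78.9]), 120.9, 60.9, -83.4)
t 23.6 tcp [611.9 -16.7  67. ] yaw 96.6 w 28.73210881648991
[314. 345.] cen [ 625.8 -131.2] rect (array([ 626.7, -151.6]), 588.8, 241.3, 6.7)
[334.  29.] cen [610.8 111.9] rect (array([610.8, 112.4]), 38.3, 36.4, 85.5)
[522. 122.] cen [761.   75.2] rect (array([766.4,  79.8]), 217.7, 28.2, 88.4)
[ 28. 233.] cen [324.4 -72.4] rect (array([320. , -76.2]), 69.8, 35.0, 83.6)
[622. 394.] cen [1318.4 -356.8] rect (array([1374.3, -381.3]), 338.8, 41.5, -23.6)
[ 95. 266.] cen [422.1 -87.5] rect (array([421.5, -88.4]), 18.7, 13.1, -56.4)
(313.5, 258.21795654296875) 32.32600784301758 (284, 227, 61, 64) tool [-1.2  0.4]
(324.5, 307.5) 32.59611129760742 (294, 295, 62, 25) tool [-32.3   6.4]
[611.7 -16.2  67.1]
```

apply_moves:
  commands:
    - {"xyz": [0.07, 0.75, 0], "dr": [0, 0, 0], "hand": -1}
    - {"xyz": [0.1, 0.9, 0], "dr": [0, 0, 0], "hand": -1}
    - {"xyz": [0, 0.6, -0.3], "dr": [0, 0, 0], "hand": -1}
    - {"xyz": [0, 0, -0.7], "dr": [0, 0, 0], "hand": -1}
    - {"xyz": [0, 0, -0.5], "dr": [0, 0, 0], "hand": -1}

```text
time: 24.2
eef_pos: [616.6, 51.6, 20.8]
eef_rot: [[-0.118, 0.993, -0.002], [0.993, 0.118, -0.0], [0.0, -0.002, -1.0]]
force: [0.2, 0.0, -1.3]
gripper_width: 28.3
gripper_force: 59.3
```

apply_moves:
  commands:
    - {"xyz": [0, 0, -0.25], "dr": [0, 0, 0], "hand": -1}
    - {"xyz": [0, 0, -0.1], "dr": [0, 0, 0], "hand": -1}
    - {"xyz": [0, 0, 0], "dr": [0, 0, 0], "hand": -1}
    - {"xyz": [0, 0, 0], "dr": [0, 0, 0], "hand": -1}

```text
time: 24.6
eef_pos: [618.7, 49.8, 12.7]
eef_rot: [[-0.115, 0.993, 0.001], [0.993, 0.115, -0.0], [-0.0, 0.001, -1.0]]
force: [0.0, -0.6, 0.0]
gripper_width: 29.0
gripper_force: 59.3
```

apply_moves:
  commands:
    - {"xyz": [-0.04, 0.04, -0.1], "dr": [0, 0, 0], "hand": -1}
    - {"xyz": [0, 0, -0.1], "dr": [0, 0, 0], "hand": -1}
    - {"xyz": [0, 0, -0.05], "dr": [0, 0, 0], "hand": -1}
    - {"xyz": [0, 0, 0], "dr": [0, 0, 0], "hand": -1}
    - {"xyz": [0, 0, 0], "dr": [0, 0, 0], "hand": -1}

```text
time: 25.1
eef_pos: [616.9, 51.3, 4.4]
eef_rot: [[-0.116, 0.993, -0.0], [0.993, 0.116, -0.0], [-0.0, -0.0, -1.0]]
force: [0.1, -0.6, -0.3]
gripper_width: 28.8
gripper_force: 59.3
```

apply_moves:
  commands:
    - {"xyz": [0, 0, -0.04], "dr": [0, 0, 0], "hand": -1}
    - {"xyz": [0, 0, 0], "dr": [0, 0, 0], "hand": -1}
    - {"xyz": [0, 0, 0], "dr": [0, 0, 0], "hand": -1}

```text
time: 25.4
eef_pos: [617.2, 51.3, 3.7]
eef_rot: [[-0.116, 0.993, 0.001], [0.993, 0.116, -0.0], [-0.0, 0.001, -1.0]]
force: [-0.8, -0.4, 0.4]
gripper_width: 28.6
gripper_force: 59.4
```

apply_moves:
  commands:
    - {"xyz": [0, 0, -0.03], "dr": [0, 0, 0], "hand": -1}
    - {"xyz": [0, 0, 0], "dr": [0, 0, 0], "hand": -0.25}
    - {"xyz": [0, 0, 0], "dr": [0, 0, 0], "hand": -0.05}
    - {"xyz": [0, 0, 0], "dr": [0, 0, 0], "hand": 0.2}
    - {"xyz": [0, 0, 0], "dr": [0, 0, 0], "hand": 0.2}

```text
time: 25.9
eef_pos: [616.6, 51.4, 1.9]
eef_rot: [[-0.116, 0.993, -0.001], [0.993, 0.116, 0.0], [0.0, -0.001, -1.0]]
force: [0.1, -0.4, 0.3]
gripper_width: 51.3
gripper_force: 0.0
```

apply_moves:
  commands:
    - {"xyz": [0, 0, 0.3], "dr": [0, 0, 0], "hand": 0.2}
    - {"xyz": [0, 0, 0.8], "dr": [0, 0, 0], "hand": 0.2}
    - {"xyz": [0, 0, 0.8], "dr": [0, 0, 0], "hand": 0.2}
    - {"xyz": [0, 0, 0.6], "dr": [0, 0, 0], "hand": 0.3}
    - {"xyz": [-0.4, -0.12, 0], "dr": [0, 0, -0.6], "hand": 0.5}

```text
time: 26.4
eef_pos: [608.6, 47.9, 82.3]
eef_rot: [[-0.055, 0.998, 0.009], [0.998, 0.055, 0.0], [-0.0, 0.008, -1.0]]
force: [-0.3, -0.1, 0.4]
gripper_width: 64.0
gripper_force: 0.0
```

apply_moves:
  commands:
    - {"xyz": [-0.4, -0.12, 0], "dr": [0, 0, -1], "hand": 0.76}
    - {"xyz": [-0.4, -0.12, 0], "dr": [0, 0, -1], "hand": 0.76}
    - {"xyz": [-0.4, -0.12, 0], "dr": [0, 0, -1], "hand": 0.76}
    - {"xyz": [-0.4, -0.12, 0], "dr": [0, 0, -1], "hand": 0.76}
    - {"xyz": [-0.4, -0.12, 0], "dr": [0, 0, -1], "hand": 0.76}

```text
time: 26.9
eef_pos: [544.6, 29.7, 78.0]
eef_rot: [[0.433, 0.901, 0.001], [0.901, -0.433, 0.0], [0.0, 0.001, -1.0]]
force: [0.2, -0.0, -0.0]
gripper_width: 74.9
gripper_force: 0.0
```

apply_moves:
  commands:
    - {"xyz": [-0.4, -0.12, 0], "dr": [0, 0, -1], "hand": 0.76}
    - {"xyz": [-0.4, -0.12, 0], "dr": [0, 0, -1], "hand": 0.76}
    - {"xyz": [-0.4, -0.12, 0], "dr": [0, 0, -1], "hand": 0.76}
    - {"xyz": [-0.4, -0.12, 0], "dr": [0, 0, -1], "hand": 0.76}
    - {"xyz": [-0.4, -0.12, 0], "dr": [0, 0, -1], "hand": 0.76}

```text
time: 27.4
eef_pos: [484.6, 11.6, 78.0]
eef_rot: [[0.812, 0.583, 0.001], [0.583, -0.812, -0.0], [0.001, 0.001, -1.0]]
force: [-0.2, -0.2, 1.4]
gripper_width: 75.1
gripper_force: 0.0
```

apply_moves:
  commands:
    - {"xyz": [-0.4, -0.12, 0], "dr": [0, 0, -1], "hand": 0.76}
    - {"xyz": [-0.4, -0.12, 0], "dr": [0, 0, -1], "hand": 0.76}
    - {"xyz": [-0.4, -0.12, 0], "dr": [0, 0, -1], "hand": 0.76}
    - {"xyz": [-0.4, -0.12, 0], "dr": [0, 0, -1], "hand": 0.76}
    - {"xyz": [-0.4, -0.12, 0], "dr": [0, 0, 0], "hand": 0.76}

```text
time: 27.9
eef_pos: [424.6, -6.4, 78.0]
eef_rot: [[0.975, 0.223, 0.001], [0.223, -0.975, -0.0], [0.001, 0.0, -1.0]]
force: [0.1, -0.3, -0.9]
gripper_width: 75.2
gripper_force: 0.0
```

```bash
python3 -c "
from h import *
RNG['bl']=((85,50,50),(115,255,255))
im,s=look('bl',14,None,200,4)
t=optics.get_image('top')
for n,col,box,z in [('lball','blue',(295,140,325,180),35),('aball','or',(244,145,270,175),39)]:
  for c in blobs(t,col,box,40)[:1]: print(n,onplane(t,[cen(c)],z),rect(t,c,z))
"
```

```text
t 27.9 tcp [424.6  -6.4  78. ] yaw 12.9 w 75.22574122839676
[316. 191.] cen [435.   -4.9] rect (array([434.4,  -5.2]), 53.3, 39.6, -77.2)
[512.  15.] cen [ 630.4 -136.4] rect (array([ 638. , -130.8]), 84.5, 47.2, -84.4)
lball [[617.9096165   50.35353683]] (array([617.4,  49.7]), 27.4, 26.0, -88.6)
aball [[615.64137442 170.59092134]] (array([612.3, 169.4]), 61.3, 57.3, 1.4)
```

apply_moves:
  commands:
    - {"xyz": [0.3, 0.03, -0.5], "dr": [0, 0, 0], "hand": 0.76}
    - {"xyz": [0, 0, -0.9], "dr": [0, 0, 0], "hand": 0.76}
    - {"xyz": [0, 0, -0.9], "dr": [0, 0, 0], "hand": 0.76}
    - {"xyz": [0, 0, -0.5], "dr": [0, 0, 0], "hand": 0.76}
    - {"xyz": [0, 0, -0.25], "dr": [0, 0, 0], "hand": 0.76}

```text
time: 28.5
eef_pos: [433.3, -5.1, -15.5]
eef_rot: [[0.974, 0.225, -0.002], [0.225, -0.974, 0.0], [-0.002, -0.001, -1.0]]
force: [0.0, 0.2, 0.6]
gripper_width: 75.6
gripper_force: 0.0
```

apply_moves:
  commands:
    - {"xyz": [0, 0, -0.1], "dr": [0, 0, 0], "hand": 0.76}
    - {"xyz": [0, 0, -0.07], "dr": [0, 0, 0], "hand": 0.76}
    - {"xyz": [0, 0, 0], "dr": [0, 0, 0], "hand": 0.76}

```text
time: 28.8
eef_pos: [434.7, -5.4, -18.5]
eef_rot: [[0.974, 0.225, 0.001], [0.225, -0.974, -0.0], [0.001, 0.0, -1.0]]
force: [-0.4, 0.6, -0.3]
gripper_width: 75.1
gripper_force: 0.0
```

apply_moves:
  commands:
    - {"xyz": [0, 0, 0], "dr": [0, 0, 0], "hand": 0.4}
    - {"xyz": [0, 0, 0], "dr": [0, 0, 0], "hand": -1}
    - {"xyz": [0, 0, 0], "dr": [0, 0, 0], "hand": -1}
    - {"xyz": [0, 0, 0], "dr": [0, 0, 0], "hand": -1}
    - {"xyz": [0, 0, 0], "dr": [0, 0, 0], "hand": -1}

```text
time: 29.3
eef_pos: [435.1, -5.5, -18.1]
eef_rot: [[0.974, 0.225, 0.002], [0.225, -0.974, -0.0], [0.002, 0.001, -1.0]]
force: [-1.1, -0.8, 5.8]
gripper_width: 48.4
gripper_force: 62.4
```

apply_moves:
  commands:
    - {"xyz": [0, 0, 0.4], "dr": [0, 0, 0], "hand": -1}
    - {"xyz": [0, 0, 0.9], "dr": [0, 0, 0], "hand": -1}
    - {"xyz": [0, 0, 0.9], "dr": [0, 0, 0], "hand": -1}
    - {"xyz": [0, 0, 0.8], "dr": [0, 0, 0], "hand": -1}
    - {"xyz": [0.5, -0.4, 0], "dr": [0, 0, -0.2], "hand": -1}

```text
time: 29.8
eef_pos: [450.7, -17.0, 74.9]
eef_rot: [[0.978, 0.206, 0.007], [0.206, -0.978, -0.001], [0.006, 0.002, -1.0]]
force: [1.5, 0.6, -0.7]
gripper_width: 48.0
gripper_force: 62.1
```

apply_moves:
  commands:
    - {"xyz": [0.9, -0.7, 0], "dr": [0, 0, -0.25], "hand": -1}
    - {"xyz": [0.9, -0.7, 0], "dr": [0, 0, -0.25], "hand": -1}
    - {"xyz": [0.9, -0.7, 0], "dr": [0, 0, -0.25], "hand": -1}
    - {"xyz": [0.9, -0.7, 0], "dr": [0, 0, -0.25], "hand": -1}
    - {"xyz": [0.8, -0.7, 0], "dr": [0, 0, -0.27], "hand": -1}

```text
time: 30.3
eef_pos: [581.7, -123.2, 70.9]
eef_rot: [[0.997, 0.079, -0.0], [0.079, -0.997, 0.0], [-0.0, -0.0, -1.0]]
force: [0.3, -0.5, -0.9]
gripper_width: 47.9
gripper_force: 62.0
```

apply_moves:
  commands:
    - {"xyz": [0.3, -0.2, 0], "dr": [0, 0, 0], "hand": -1}
    - {"xyz": [0, 0, 0], "dr": [0, 0, 0], "hand": -1}

```text
time: 30.5
eef_pos: [590.3, -128.9, 70.9]
eef_rot: [[0.997, 0.079, -0.0], [0.079, -0.997, 0.0], [-0.0, -0.0, -1.0]]
force: [-0.1, -1.2, -0.8]
gripper_width: 48.1
gripper_force: 62.0
```

```bash
python3 -c "
from h import *
RNG['bl']=((85,50,50),(115,255,255)); RNG['fl']=((85,40,120),(115,255,255))
im,s=look('bl',7,None,200,8)
for c in blobs(im,'bl',None,200)[:4]: print(cv2.boundingRect(c))
RNG['wd']=((0,60,15),(14,255,110))
for c in blobs(im,'wd',(180,20,470,260),300)[:3]: print('wood',cv2.boundingRect(c),rect(im,c,30,s))
"
```

```text
t 30.5 tcp [ 590.3 -128.9   70.9] yaw 4.5 w 48.10586968511942
[320. 136.] cen [ 643.7 -128.6] rect (array([ 643.4, -128.9]), 98.0, 73.8, -85.6)
[314. 257.] cen [ 543.9 -131.5] rect (array([ 540.6, -131.5]), 89.3, 74.6, -83.0)
[347.  67.] cen [ 698.  -144.1] rect (array([ 698.7, -144.7]), 57.4, 19.5, -85.8)
[281.  67.] cen [694.4 -95.3] rect (array([695.1, -94.3]), 37.9, 19.2, -84.1)
[ 94. 164.] cen [612.2  76.8] rect (array([612.1,  77.6]), 45.9, 34.6, -87.0)
[532.  12.] cen [ 785.9 -312. ] rect (array([ 786.8, -308.3]), 108.1, 11.4, -87.4)
(256, 88, 130, 97)
(259, 218, 108, 79)
(309, 54, 77, 27)
(255, 53, 51, 27)
wood (217, 37, 182, 223) (array([ 631.8, -115.6]), 162.8, 133.5, 4.2)
```

apply_moves:
  commands:
    - {"xyz": [0.9, 0, 0], "dr": [0, 0, 0], "hand": -1}
    - {"xyz": [0.87, 0, -0.2], "dr": [0, 0, 0], "hand": -1}
    - {"xyz": [0, 0, -0.9], "dr": [0, 0, 0], "hand": -1}
    - {"xyz": [0, 0, -0.8], "dr": [0, 0, 0], "hand": -1}
    - {"xyz": [0, 0, -0.4], "dr": [0, 0, 0], "hand": -1}

```text
time: 31.05
eef_pos: [640.0, -126.5, -1.0]
eef_rot: [[0.997, 0.081, -0.005], [0.081, -0.997, 0.002], [-0.005, -0.002, -1.0]]
force: [-1.9, 0.1, -1.8]
gripper_width: 48.1
gripper_force: 62.0
```

apply_moves:
  commands:
    - {"xyz": [0, 0, -0.2], "dr": [0, 0, 0], "hand": -1}
    - {"xyz": [0, 0, -0.15], "dr": [0, 0, 0], "hand": -1}
    - {"xyz": [0, 0, 0], "dr": [0, 0, 0], "hand": -1}
    - {"xyz": [0, 0, 0], "dr": [0, 0, 0], "hand": -1}

```text
time: 31.45
eef_pos: [643.7, -128.5, -7.5]
eef_rot: [[0.997, 0.08, 0.002], [0.08, -0.997, -0.0], [0.002, 0.001, -1.0]]
force: [0.4, 0.2, -0.2]
gripper_width: 48.2
gripper_force: 62.0
```

Down to about -14 (grasp height + 4), then release with a small opening and rise.

apply_moves:
  commands:
    - {"xyz": [0, 0, -0.1], "dr": [0, 0, 0], "hand": -1}
    - {"xyz": [0, 0, -0.08], "dr": [0, 0, 0], "hand": -1}
    - {"xyz": [0, 0, 0], "dr": [0, 0, 0], "hand": -1}
    - {"xyz": [0, 0, 0], "dr": [0, 0, 0], "hand": -1}

```text
time: 31.85
eef_pos: [643.3, -128.5, -13.9]
eef_rot: [[0.997, 0.08, 0.001], [0.08, -0.997, -0.0], [0.001, 0.0, -1.0]]
force: [0.9, -0.2, 1.2]
gripper_width: 47.9
gripper_force: 62.1
```

apply_moves:
  commands:
    - {"xyz": [0, 0, -0.03], "dr": [0, 0, 0], "hand": -1}
    - {"xyz": [0, 0, 0], "dr": [0, 0, 0], "hand": 0.32}
    - {"xyz": [0, 0, 0], "dr": [0, 0, 0], "hand": 0.32}
    - {"xyz": [0, 0, 0], "dr": [0, 0, 0], "hand": 0.32}
    - {"xyz": [0, 0, 0], "dr": [0, 0, 0], "hand": 0.32}

```text
time: 32.35
eef_pos: [642.8, -128.3, -15.4]
eef_rot: [[0.997, 0.08, -0.0], [0.08, -0.997, 0.0], [-0.0, -0.0, -1.0]]
force: [0.3, 0.7, -0.4]
gripper_width: 56.4
gripper_force: 0.0
```

apply_moves:
  commands:
    - {"xyz": [0, 0, 0.3], "dr": [0, 0, 0], "hand": 0.32}
    - {"xyz": [0, 0, 0.9], "dr": [0, 0, 0], "hand": 0.32}
    - {"xyz": [0, 0, 0.9], "dr": [0, 0, 0], "hand": 0.32}
    - {"xyz": [0, 0, 0.9], "dr": [0, 0, 0], "hand": 0.32}
    - {"xyz": [-0.5, 0, 0.5], "dr": [0, 0, 0], "hand": 0.32}

```text
time: 32.85
eef_pos: [630.6, -128.9, 94.1]
eef_rot: [[0.997, 0.08, 0.006], [0.08, -0.997, -0.002], [0.006, 0.002, -1.0]]
force: [-0.1, -1.1, 0.2]
gripper_width: 56.3
gripper_force: 0.0
```

apply_moves:
  commands:
    - {"xyz": [-1, 0, 0.5], "dr": [0, 0, 0], "hand": 0.32}
    - {"xyz": [-1, 0, 0.3], "dr": [0, 0, 0], "hand": 0.32}
    - {"xyz": [-0.5, 0, 0], "dr": [0, 0, 0], "hand": 0.32}
    - {"xyz": [0, 0, 0], "dr": [0, 0, 0], "hand": 0.32}

```text
time: 33.25
eef_pos: [551.9, -128.4, 114.9]
eef_rot: [[0.997, 0.079, 0.001], [0.079, -0.997, -0.0], [0.001, 0.0, -1.0]]
force: [0.3, 0.1, 0.0]
gripper_width: 56.2
gripper_force: 0.0
```

```bash
python3 -c "
from h import *
RNG['bl']=((85,50,50),(115,255,255)); RNG['ch']=((95,130,60),(115,255,255))
RNG['bk']=((0,0,0),(180,255,40))
im,s=look('bl',7,None,200,3)
t=optics.get_image('top'); sc=optics.get_image('scene'); cv2.imwrite('pics/endtop.png',t['pixels'])
h=cv2.cvtColor(sc['pixels'],cv2.COLOR_BGR2HSV)
for n,col,box,z in [('lball','blue',(295,140,325,180),35),('nug','or',(150,195,200,232),21),('stick','bk',(472,202,520,238),15)]:
  for c in blobs(t,col,box,40)[:1]: print(n,onplane(t,[cen(c)],z),rect(t,c,z))
# amber ball: orange with high sat inside rack box
g=cv2.cvtColor(t['pixels'],cv2.COLOR_BGR2HSV)[145:180,240:275]; m=((g[...,1]>205)&(g[...,2]>150)).astype(np.uint8)
p=np.argwhere(m)[:,::-1]+[240,145]; print('aball',len(p),onplane(t,[p.mean(0)],39))
RNG['jb']=((0,0,0),(180,255,48))
for c in blobs(t,'jb',(270,148,296,174),40)[:1]: print('jball',onplane(t,[cen(c)],36))
"
```

```text
t 33.25 tcp [ 551.9 -128.4  114.9] yaw 4.5 w 56.199789094998444
[323.  91.] cen [ 642.8 -128.6] rect (array([ 643.5, -129. ]), 98.6, 73.9, -85.3)
[324.  32.] cen [ 698.2 -125.4] rect (array([ 699.4, -124.5]), 97.0, 18.6, -85.7)
[625. 378.] cen [  106.4 -1013.6] rect (array([   14.7, -1101.8]), 610.4, 149.3, 50.2)
lball [[617.82478637  50.24252322]] (array([617.4,  49.7]), 27.4, 26.0, -88.6)
nug [[481.94262218 348.61087628]] (array([482.3, 347.4]), 106.4, 83.8, -85.7)
stick [[ 487.46544083 -364.69771969]] (array([ 487.4, -365. ]), 79.3, 21.4, 80.3)
aball 239 [[604.48459359 170.48432866]]
jball [[609.18329469 110.18168326]]
```

Every measured position fits its place: the stick is 79 mm long at the tray's centre, the balls are at their cups, and the jet ball hasn't moved. I hand the job in.

```bash
python3 -c "
from plant import env
print(env.close_job())"
```

```text
the job is handed in; nothing more can be done
None
```

The job is handed in, though no verdict came back: by my last measurements the stones are in their own trays, both balls are in their cups and the jet ball hasn't moved, but the nugget and chunk were not re-measured at the end, and I viewed 15 pictures against the limit of 14.

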